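# Fill the knob tray and show the oval knob to the phone

## Task

The glass door knobs are off for refitting and a locksmith is watching on the phone. Stand the two loose round knobs in the two empty places of the tray, one to a place, set down without dropping them; then take the one oval knob out of the tray and hold it up in front of the phone's front camera, centred on the camera's line of sight, with its brass back plate facing the lens squarely from 15 cm away. Finish while still holding it there, steady in the air; leave the other knobs in their places and do not touch the phone or disturb the other things on the bench.

Things in the scene. Friction and masses are not known exactly. Their poses are not given: they have to be found in the camera images.
- tray: Wooden sorting tray that does not move, 186 mm (its x) by 276 mm (its y), all walls and partitions 23 mm high over the bench and 6 mm thick, floor 6 mm thick. Six square places, 84 mm inside, 90 mm apart: two rows along its x (at -45 and +45 mm), three along its y (at -90, 0 and +90 mm). Four hold knobs, two are empty. Origin: centre of its underside.
- free_near (a point): Centre of the floor of one empty place of the tray (tray x -45 mm, y 0). Axes as the tray's.
- free_far (a point): Centre of the floor of the other empty place (tray x +45 mm, y -90 mm). Axes as the tray's.
- knob_a: Round glass door knob: brass back plate (disc 62 mm across, 6 mm thick), neck 20 mm thick, clear glass drum head 50 mm across with straight upright sides from 32 to 60 mm above the underside, 66 mm tall in all, about 220 g; stands on its back plate. Origin: centre of the plate's underside, z up along the knob's axis. Starts loose on the bench beside the tray. Either loose knob may go in either empty place.
- knob_b: Round glass door knob: brass back plate (disc 62 mm across, 6 mm thick), neck 20 mm thick, clear glass drum head 50 mm across with straight upright sides from 32 to 60 mm above the underside, 66 mm tall in all, about 220 g; stands on its back plate. Origin: centre of the plate's underside, z up along the knob's axis. Starts loose on the bench beside the tray.
- knob_c: Round glass door knob: brass back plate (disc 62 mm across, 6 mm thick), neck 20 mm thick, clear glass drum head 50 mm across with straight upright sides from 32 to 60 mm above the underside, 66 mm tall in all, about 220 g; stands on its back plate. Origin: centre of the plate's underside, z up along the knob's axis. Stands in a place of the tray from the start and stays there.
- knob_d: Round glass door knob: brass back plate (disc 62 mm across, 6 mm thick), neck 20 mm thick, clear glass drum head 50 mm across with straight upright sides from 32 to 60 mm above the underside, 66 mm tall in all, about 220 g; stands on its back plate. Origin: centre of the plate's underside, z up along the knob's axis. Stands in a place of the tray from the start and stays there.
- knob_e: Round glass door knob: brass back plate (disc 62 mm across, 6 mm thick), neck 20 mm thick, clear glass drum head 50 mm across with straight upright sides from 32 to 60 mm above the underside, 66 mm tall in all, about 220 g; stands on its back plate. Origin: centre of the plate's underside, z up along the knob's axis. Stands in a place of the tray from the start and stays there.
- knob_oval: The only oval knob, standing in one of the four filled places of the tray, turned any way: same brass back plate (62 mm) and neck and the same heights as the round ones, but the clear glass head is oblong, 68 mm along its x by 34 mm across its y, with flat upright sides parallel to x, 32 to 60 mm above the underside; 66 mm tall, about 220 g. Origin: centre of the back plate's underside, z along the knob's axis from back plate to head.
- oval_top (a point): Centre of the top of the oval knob's head, 66 mm above its underside along its axis.
- phone_stand: Aluminium desk stand that does not move, foot 115 by 85 mm, with a black phone (150 by 72 by 9 mm) leaning back in it at 45 degrees, long side up, screen towards the robot and upwards; the phone's top edge is 145 mm above the bench. Origin: centre of the foot's underside.
- phone_lens (a point): The phone's front camera: a small round lens in the middle of the top edge of its screen side, 140 mm above the bench. z is the line of sight out of the lens (towards the robot and 45 degrees upwards), x points up along the screen, y sideways.
- shoe_horn: Grey plastic shoe horn lying on the bench, 195 by 46 mm, 13 mm high. Leave alone. Origin: about its middle, x along it.
- key_plate: Brass-tone key hook plate lying hooks up, 160 mm (x) by 36 mm, 29 mm high. Leave alone. Origin: middle of its underside.
- doorstop: Green silicone doorstop wedge, 110 mm (x) by 42 mm, 31 mm high at the thick end (+x). Leave alone. Origin: middle of its underside.
- bottle_rack: Steel wire bottle rack segment with two cradles, 107 mm (x) by 237 mm (y), 60 mm high. Leave alone. Origin: middle of its underside.
Not all that is in view belongs to the job. What is shaped like the knob_oval but pink or purple is not meant.

How it is judged:
By the outcome, as a careful person would: the job done as asked, in the order asked, and still so for the second after the job is handed in, while the arm keeps its last pose, push and grip.
It also fails if it takes over 64 s, if anything falls off the work surface, if the arm or the gripper's body presses on something with over 40 N, if the wrist force passes 120 N, or if a joint passes its speed limit or range.

## Robot

A 6-joint arm with a two-finger parallel gripper is mounted at the origin on the work surface. World frame = base frame: x ahead of the robot, y to its left, z up, the work surface at z = 0. Lengths are in m, angles in rad, forces in N, time in s.
With the tool pointing down it reaches from about 0.25 to 0.85 m from the base axis. Payload 12.5 kg.
Tool frame: the origin (TCP) lies midway between the tips of the shut fingers; the grasp point (between the pads) lies behind it (arm.pinch_z is the x of the grasp point in the tool frame, in m); x points along the fingers, y is the direction in which the jaws open and shut, and the axes are right-handed (so a half turn about x gives the same grasp; the last joint's range is limited). The gripper opens to 93 mm and grips with 3 to 60 N. Pads are 15 mm wide; open, the fingers measure 128 mm over their backs; the gripper's body (75 mm by 188 mm) begins 65 mm behind the grasp point.
Start: joints at [-1.38, 0.351, 1.652, -0, 1.139, -0.085], TCP at [0.15, -0.529, 0.219] pointing down, gripper open.
Joint ranges: [-2.75, 2.75], [-0.79, 2.1], [0.01, 2.65], [-1.57, 4.71], [0.07, 3.14], [-2.87, 2.87]. Speed limits (rad/s): [2.22, 2.22, 2.79, 3.14, 3.14, 3.14].

## Interface

Orientations are given as a unit quaternion [w, x, y, z].
In Python, from plant import arm gives the robot as it stands. The module is installed in compiled form; this text tells all that it offers.
- The arm moves only by the tool play_rows, never from a script. Its argument "steps" is a list of rows, each a list of 3 entries, a list of its own where there are three numbers: the opening, from 0 (shut) to 1 (fully open), then the shift along the world's x, y, z scaled (see below), then the turn about the world's z scaled (see below). A call has 1 to 12 rows; each row is the pose to reach, as a shift and turn from the pose commanded when the call began; what a row does not reach only later rows make up. The controller multiplies each number of a shift by 100 mm and each number of a turn by 0.5 rad. A row lasts 1/8 s, in which the tool goes at most 62.5 mm and 10.7 degrees, less where a joint would pass 70% of its speed; a pose out of reach is approached as far as the arm can. A call with a number of a shift or a turn outside -1 to 1 is refused whole. A call with a gripper value outside its range is refused whole. The fingers move at their own pace and stop on an object; "squeeze" is the grip in N (left out, the last holds). Time passes only in rows, so rows that repeat a pose let the fingers close. It gives the time, the measured TCP pose, the force and the opening at its end, in the units of the state.
- arm.get_obs(): the state, without advancing time (a new reading comes with each control period).
- arm.read_camera(name): name is "scene" or "top"; returns a dict with "image" (420x560x3 uint8, red, green, blue), "intrinsics" (3x3 intrinsics, pixels), "origin" and "orientation" of the camera in the world. Camera axes: x right, y down, z forward; pixel columns grow to the right and rows downward; lengths in m; the calibration is good to about 2 mm. A picture is of the moment at which its call begins. There is no depth.
- arm.finish_job(): hands the job in, once; it reports no verdict.
The state is a dict: "t": time; "joints": joint angles; "qvel": joint speeds; "joint_torque": joint torques, N m; "tool_pos": TCP position; "orientation": TCP orientation; "ft_force": force on the tool from outside, world axes, zero at the start; "moment": the same for the moment, N m; "grip_width": opening from 0.0 (shut) to 1.0 (fully open).
Only numpy, scipy, OpenCV 4.12 (cv2) and the standard library are available. Lean on these libraries where they do the work, as an engineer would, in place of code of your own. Each camera call takes 0.05 s, during which the arm holds its last target.

## Working session

There is one attempt and no reset: what is moved stays moved. The work goes in short steps, Python scripts to look and compute and a tool call to move; the robot and the scene stay as the last step left them, time stands still between calls to the robot, and variables do not carry over. Pictures are saved under pics/ and viewed, and the job is handed in when it is done.

Besides the shell and the picture viewer there is one more tool, called by a JSON object that holds its "fn" and its "kwargs", one argument or row to a line. play_rows: Moves the arm, as the interface text tells. Shifts and turns lie within -1 to 1; 1 stands for 100 mm of shift or 0.5 rad of turn. Its arguments: {"type":"object","properties":{"steps":{"type":"array"},"squeeze":{"type":"number"}},"required":["steps"]}

```bash
ls; mkdir -p pics
cat > h.py <<'E'
import numpy as np, cv2
from scipy.spatial.transform import Rotation as R
from plant import arm
def cam(n,save=None):
    c=arm.read_camera(n)
    if save: cv2.imwrite(f'pics/{save}.png',c['image'][:,:,::-1])
    return c
def Rm(c):
    q=np.array(c['orientation'],float)
    return q if q.shape==(3,3) else R.from_quat(q[[1,2,3,0]]).as_matrix()
def proj(c,p):
    p=np.atleast_2d(p); v=(p-np.array(c['origin']))@Rm(c); v=v@np.array(c['intrinsics']).T
    return v[:,:2]/v[:,2:]
def back(c,px,z):
    px=np.atleast_2d(px).astype(float); K=np.array(c['intrinsics'])
    d=np.c_[px,np.ones(len(px))]@np.linalg.inv(K).T@Rm(c).T; o=np.array(c['origin'])
    return o+d*((z-o[2])/d[:,2])[:,None]
def crop(c,name,x0,y0,w,h,s):
    im=c['image'][y0:y0+h,x0:x0+w,::-1]
    cv2.imwrite(f'pics/{name}.png',cv2.resize(im,None,fx=s,fy=s,interpolation=cv2.INTER_CUBIC))
E
python3 - <<'E'
from h import *
import pickle
o=arm.get_obs(); print({k:np.round(v,3) for k,v in o.items()}, arm.pinch_z)
for n in('scene','top'):
    c=cam(n,n+'0'); pickle.dump(c,open(n+'0.pkl','wb')); print(n,c['intrinsics'],c['origin'],c['orientation'])
E
```

```text
pics
{'t': np.float64(0.0), 'joints': array([-1.38 ,  0.351,  1.652, -0.   ,  1.139, -0.085]), 'qvel': array([-0.001,  0.   , -0.002, -0.   , -0.   , -0.   ]), 'joint_torque': array([-2.0000e-03, -4.9732e+01, -2.8526e+01,  7.0000e-02,  2.6000e-02,
       -0.0000e+00]), 'tool_pos': array([ 0.15 , -0.529,  0.218]), 'orientation': array([-0.097, -0.7  , -0.098,  0.7  ]), 'ft_force': array([-0.517, -0.707,  0.549]), 'moment': array([-0.008,  0.017,  0.058]), 'grip_width': np.float64(1.001)} -0.0188
scene [[409.22710865   0.         282.98037811]
 [  0.         409.22710865 211.13095353]
 [  0.           0.           1.        ]] [ 1.09853636 -0.35929333  0.95740635] [-0.28658295  0.84162418  0.43223093 -0.15071621]
top [[382.13745569   0.         274.54787563]
 [  0.         382.13745569 210.02381286]
 [  0.           0.           1.        ]] [ 0.34002718 -0.00785157  1.15513548] [-0.07829799  0.74275907 -0.66110061  0.07158468]
```

View pics/scene0.png

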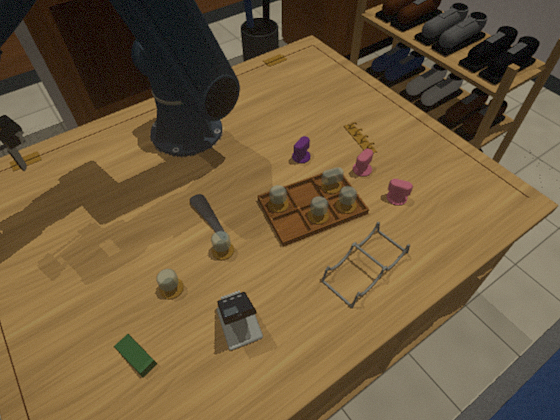

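View pics/top0.png

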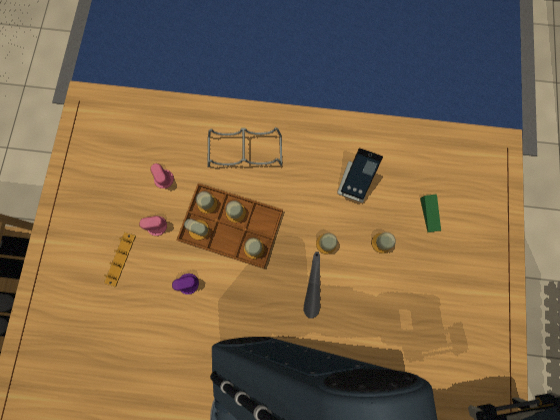

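Run:
```python
from h import *
import pickle
t=pickle.load(open('top0.pkl','rb')); s=pickle.load(open('scene0.pkl','rb'))
crop(t,'t_tray',165,170,140,110,5.6)
crop(t,'t_phone',305,135,130,130,4.5)
crop(s,'s_tray',245,120,180,130,4.4)
crop(s,'s_phone',140,220,140,140,4.2)
```

```text
(no output)
```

View pics/t_tray.png

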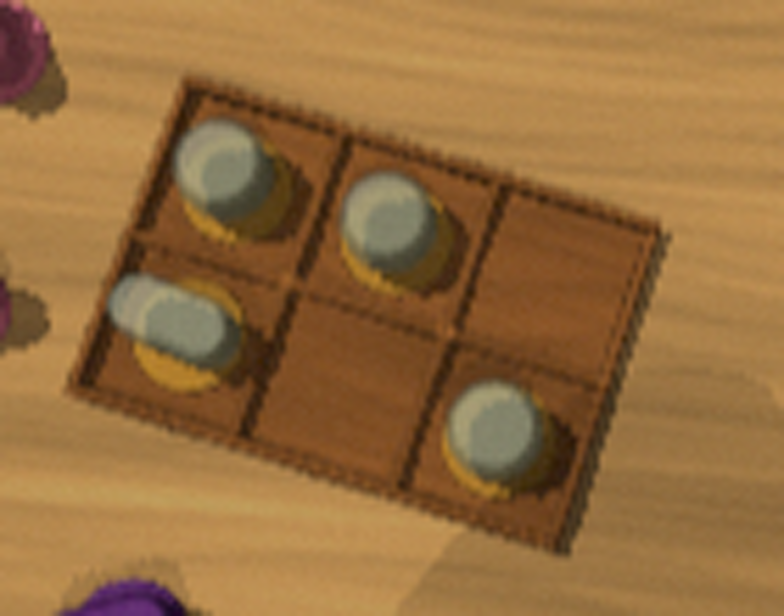

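View pics/t_phone.png

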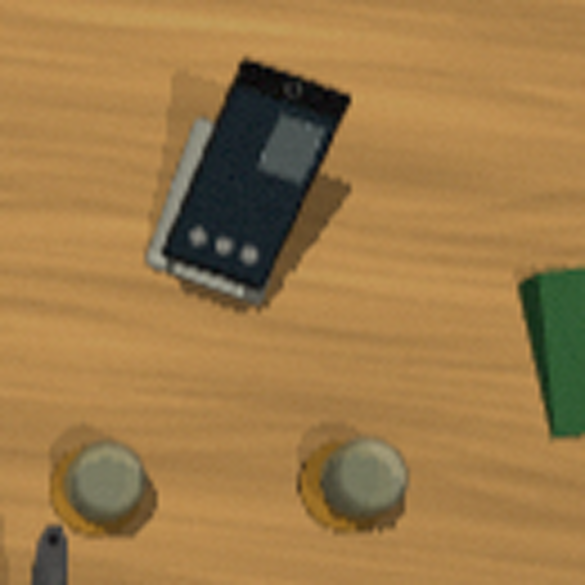

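View pics/s_tray.png

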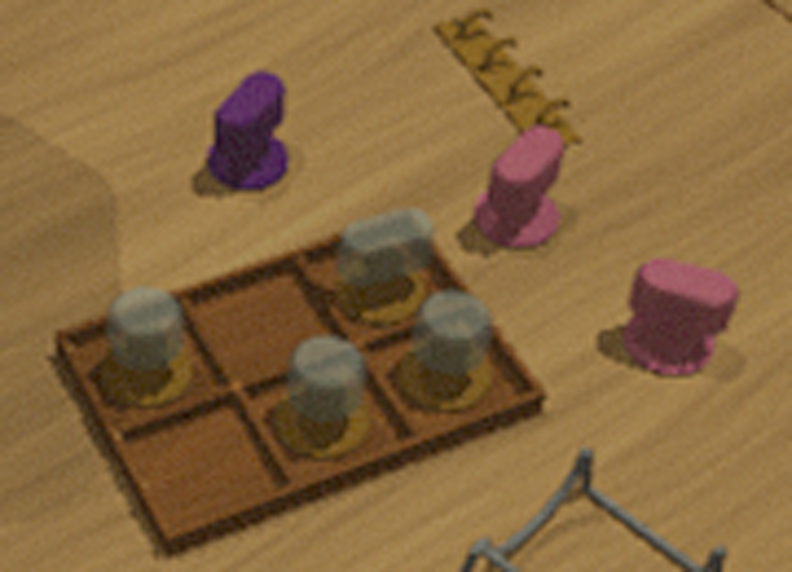

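View pics/s_phone.png

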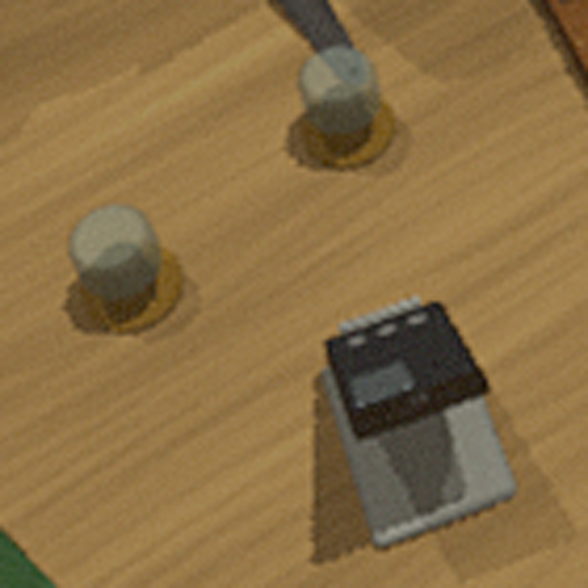

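Run:
```python
from h import *
import pickle
t=pickle.load(open('top0.pkl','rb')); s=pickle.load(open('scene0.pkl','rb'))
U=lambda p,x,y,k:(np.array(p,float)+.5)/k-.5+[x,y]
c=back(t,U([(190,78),(662,228),(568,550),(72,390)],165,170,5.6),.023)
print('tray top',c.round(4)); print([np.linalg.norm(c[i]-c[i-1]).round(4) for i in range(4)],c.mean(0))
c=back(s,U([(55,345),(170,553),(545,400)],245,120,4.4),.023); print('tray scene',c.round(4),[np.linalg.norm(c[i]-c[i-1]).round(4) for i in range(3)], (c[0]+c[2])/2)
print('knob tops top',back(t,U([(108,480),(366,478)],305,135,4.5),.064).round(4))
print('knob plates top',back(t,U([(97,487),(345,488)],305,135,4.5),.006).round(4))
print('knob tops scene',back(s,U([(340,78),(114,236)],140,220,4.2),.064).round(4))
print('lens top',back(t,U([(292,89)],305,135,4.5),.14).round(4),'scene',back(s,U([(418,397)],140,220,4.2),.14).round(4))
print('phone top edge corners',back(t,U([(242,60),(350,98)],305,135,4.5),.143).round(4))
print('phone foot corners',back(t,U([(150,262),(265,303)],305,135,4.5),.01).round(4))
print('phone bottom corners',back(t,U([(163,258),(268,292)],305,135,4.5),.04).round(4))
print('tray knob tops',back(t,U([(222,165),(392,218),(495,428)],165,170,5.6),.072).round(4))
print('oval ends top', back(t,U([(140,305),(222,335)],165,170,5.6),.072).round(4))
print('foot scene',back(s,U([(380,545),(515,490)],140,220,4.2),.005).round(4))
```

```text
tray top [[ 0.6387  0.2591  0.023 ]
 [ 0.5851 -0.0077  0.023 ]
 [ 0.4079  0.022   0.023 ]
 [ 0.461   0.2943  0.023 ]]
[np.float64(0.1812), np.float64(0.2721), np.float64(0.1798), np.float64(0.2774)] [0.5231954  0.14193329 0.023     ]
tray scene [[ 0.4208  0.0234  0.023 ]
 [ 0.6016 -0.0105  0.023 ]
 [ 0.6482  0.2586  0.023 ]] [np.float64(0.3272), np.float64(0.1839), np.float64(0.2732)] [0.5345334  0.14098864 0.023     ]
knob tops top [[ 0.5011 -0.1485  0.064 ]
 [ 0.5215 -0.3121  0.064 ]]
knob plates top [[ 0.5041 -0.149   0.006 ]
 [ 0.5228 -0.3146  0.006 ]]
knob tops scene [[ 0.509  -0.1468  0.064 ]
 [ 0.5284 -0.3109  0.064 ]]
lens top [[ 0.7477 -0.2317  0.14  ]] scene [[ 0.7502 -0.2306  0.14  ]]
phone top edge corners [[ 0.762  -0.1988  0.143 ]
 [ 0.7448 -0.2672  0.143 ]]
phone foot corners [[ 0.6628 -0.1712  0.01  ]
 [ 0.6431 -0.2518  0.01  ]]
phone bottom corners [[ 0.6581 -0.1754  0.04  ]
 [ 0.6429 -0.2469  0.04  ]]
tray knob tops [[0.5812 0.2236 0.072 ]
 [0.5635 0.1318 0.072 ]
 [0.4615 0.0649 0.072 ]]
oval ends top [[0.5032 0.254  0.072 ]
 [0.4927 0.2098 0.072 ]]
foot scene [[ 0.7546 -0.2725  0.005 ]
 [ 0.7723 -0.1941  0.005 ]]
```

```bash
cat >> h.py <<'E'
def T(x,y,yaw,pts):
    c,s=np.cos(yaw),np.sin(yaw); p=np.atleast_2d(np.array(pts,float)); return np.c_[p[:,0]*c-p[:,1]*s+x,p[:,0]*s+p[:,1]*c+y,p[:,2]]
def phone(x,y,yaw): # lens at x,y ; frame: returns phone front-face corners, axes
    h=np.array([np.cos(yaw),np.sin(yaw),0]); side=np.array([-np.sin(yaw),np.cos(yaw),0]); up=np.array([0,0,1.])
    X=(h+up)/2**.5; Z=(-h+up)/2**.5
    L=np.array([x,y,.14]); return L,X,side,Z
E
python3 - <<'E'
from h import *
import pickle
from scipy.optimize import least_squares
t=pickle.load(open('top0.pkl','rb')); s=pickle.load(open('scene0.pkl','rb'))
U=lambda p,x,y,k:(np.array(p,float)+.5)/k-.5+[x,y]
C=np.array([[.093,.138,.023],[.093,-.138,.023],[-.093,-.138,.023],[-.093,.138,.023]])
pt=U([(190,78),(662,228),(568,550),(72,390)],165,170,5.6); ps=U([(545,400),(170,553),(55,345)],245,120,4.4)
f=lambda v:np.r_[(proj(t,T(*v,C))-pt).ravel(),(proj(s,T(*v,C[[0,1,2]]))-ps).ravel()]
r=least_squares(f,[.52,.14,-.19]); print(r.x, r.fun.round(1))
tr=r.x
for cm,n,b in((t,'t',(165,170,140,110,5.6)),(s,'s',(245,120,180,130,4.4))):
    im=cv2.resize(cm['image'][b[1]:b[1]+b[3],b[0]:b[0]+b[2],::-1],None,fx=b[4],fy=b[4],interpolation=cv2.INTER_CUBIC)
    D=lambda P:((proj(cm,P)-[b[0],b[1]]+.5)*b[4]-.5).round().astype(int)
    cv2.polylines(im,[D(T(*tr,C))],True,(0,255,0),1)
    cell=np.array([[.042,.042,.006],[.042,-.042,.006],[-.042,-.042,.006],[-.042,.042,.006]])
    for cx,cy in((-.045,0),(.045,-.09)): cv2.polylines(im,[D(T(*tr,cell+[cx,cy,0]))],True,(255,255,0),1)
    cv2.imwrite(f'pics/fit_{n}.png',im)
a=np.linspace(0,6.28,40)
for cx,cy in((-.045,0),(.045,-.09)): print('cell',T(*tr,[cx,cy,.006]).round(4))
E
```

```text
[ 0.52770101  0.1423218  -0.18048511] [-0.5 -1.7  1.1 -2.9 -0.3 -1.3 -0.2 -0.  -0.3 -1.4 -1.4 -1.9 -1.8 -2. ]
cell [[0.4834 0.1504 0.006 ]]
cell [[0.5558 0.0457 0.006 ]]
```

View pics/fit_t.png

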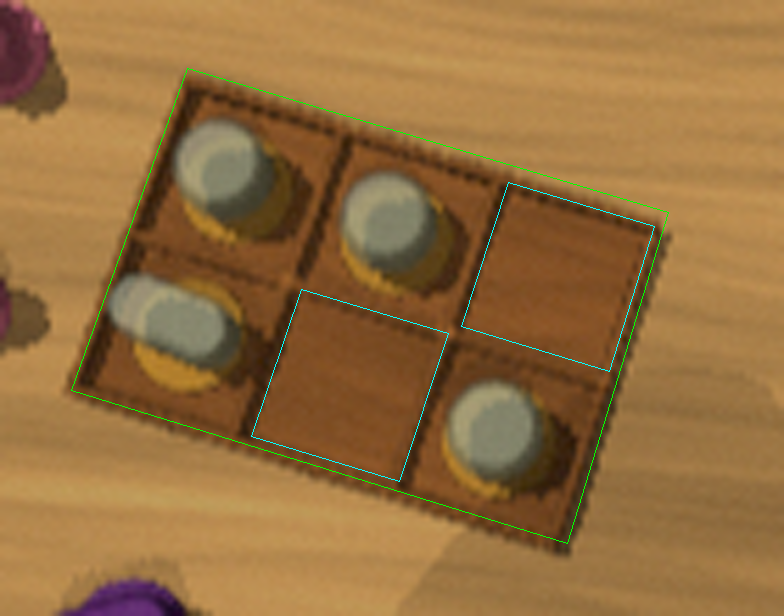

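View pics/fit_s.png

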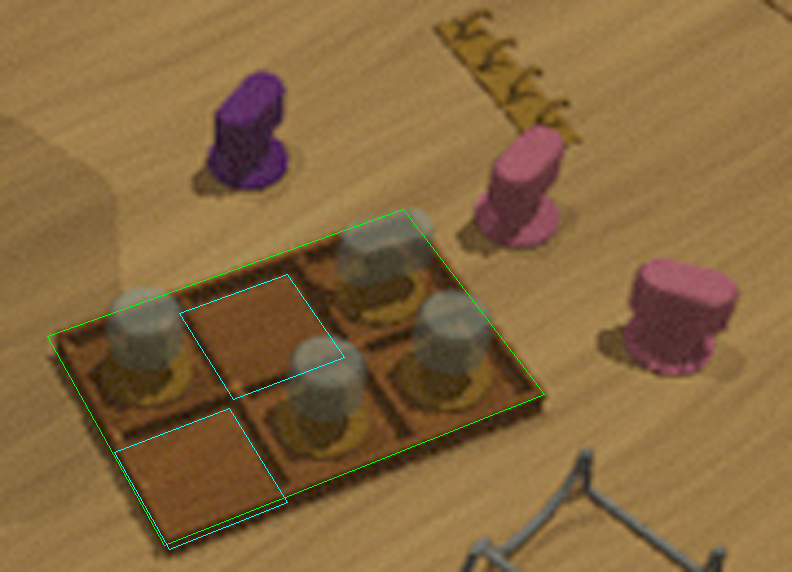

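Run:
```python
from h import *
o=arm.get_obs(); q=np.array(o['orientation']); print(R.from_quat(q[[1,2,3,0]]).as_matrix().round(3))
import pickle
t=pickle.load(open('top0.pkl','rb')); print(back(t,[(316,253)],.01))
```

```text
[[-0.     0.272 -0.962]
 [ 0.001 -0.962 -0.272]
 [-1.    -0.001 -0.   ]]
[[ 0.4695662  -0.12095863  0.01      ]]
```

{"fn": "play_rows", "kwargs": {
  "steps": [
    [1,[0.95,0.55,0],0],
    [1,[0.95,0.55,0],0]
  ]
}}

```text
t: 0.35
tool_pos: [0.2459, -0.4731, 0.2183]
orientation: [-0.097, -0.7, -0.097, 0.7]
ft_force: [-0.3, -1.3, -0.6]
grip_width: 1.001
```

{"fn": "play_rows", "kwargs": {
  "steps": [
    [1,[0.95,0.55,0],0],
    [1,[0.95,0.55,0],0]
  ]
}}

```text
t: 0.6
tool_pos: [0.3414, -0.4178, 0.2185]
orientation: [-0.097, -0.7, -0.098, 0.7]
ft_force: [-0.2, -0.6, -0.2]
grip_width: 1.0
```

{"fn": "play_rows", "kwargs": {
  "steps": [
    [1,[0.95,0.55,-0.5],0],
    [1,[0.95,0.55,-0.5],0]
  ]
}}

```text
t: 0.85
tool_pos: [0.4362, -0.363, 0.1679]
orientation: [0.097, 0.7, 0.097, -0.7]
ft_force: [-0.1, -0.5, -0.1]
grip_width: 0.998
```

{"fn": "play_rows", "kwargs": {
  "steps": [
    [1,[0.9,0.52,-0.3],0],
    [1,[0.9,0.52,-0.3],0],
    [1,[0.9,0.52,-0.3],0]
  ]
}}

```text
t: 1.23
tool_pos: [0.5261, -0.31, 0.137]
orientation: [-0.098, -0.7, -0.099, 0.701]
ft_force: [0.3, -0.4, 0.0]
grip_width: 1.0
```

Run:
```python
from h import *
t=cam('top','t1'); s=cam('scene','s1')
o=arm.get_obs(); p=o['tool_pos']; print(p)
q=np.array(o['orientation']); M=R.from_quat(q[[1,2,3,0]]).as_matrix()
for c,n in((t,'t1c'),(s,'s1c')):
    P=np.array([p,p+M[:,1]*.0465,p-M[:,1]*.0465]); px=proj(c,P); print(n,px)
    x0,y0=(px[0]-[50,50]).astype(int); b=5.6
    im=cv2.resize(c['image'][y0:y0+100,x0:x0+100,::-1],None,fx=b,fy=b,interpolation=cv2.INTER_CUBIC)
    for k in px: cv2.drawMarker(im,tuple(int(v) for v in (k-[x0,y0]+.5)*b),(0,0,255),0,14,1)
    cv2.imwrite(f'pics/{n}.png',im); print(x0,y0)
```

```text
[ 0.52451632 -0.31202995  0.13826736]
t1c [[393.94749185 236.08189638]
 [410.81286284 233.34765244]
 [377.02537064 238.82534076]]
343 186
s1c [[158.25130419 259.27719814]
 [142.50784267 273.1101385 ]
 [173.28048101 246.07186168]]
108 209
```

View pics/t1c.png

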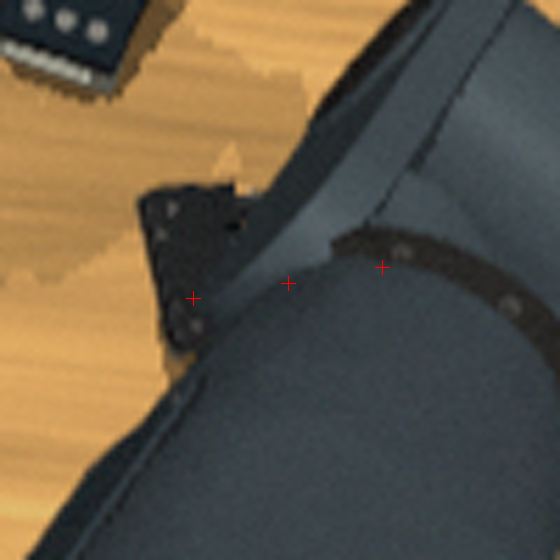

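View pics/s1c.png

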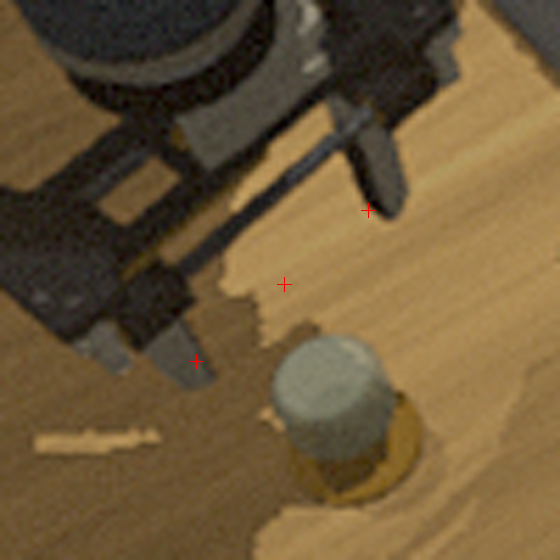

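{"fn": "play_rows", "kwargs": {
  "steps": [
    [1,[0,0,-0.5],0],
    [1,[0,0,-0.8],0],
    [1,[0,0,-0.95],0],
    [1,[0,0,-0.95],0]
  ]
}}

```text
t: 1.82
tool_pos: [0.5242, -0.3127, 0.0436]
orientation: [-0.097, -0.7, -0.097, 0.701]
ft_force: [-0.9, -0.4, 0.3]
grip_width: 0.998
```

{"fn": "play_rows", "kwargs": {
  "steps": [
    [1,[0,0,-0.12],0],
    [0.45,[0,0,-0.12],0],
    [0.4,[0,0,-0.12],0],
    [0.4,[0,0,-0.12],0],
    [0.4,[0,0,-0.12],0],
    [0.4,[0,0,-0.12],0]
  ],
  "squeeze": 15
}}

```text
t: 2.58
tool_pos: [0.525, -0.3124, 0.0318]
orientation: [0.097, 0.701, 0.097, -0.7]
ft_force: [-0.2, -0.9, 1.1]
grip_width: 0.533
```

{"fn": "play_rows", "kwargs": {
  "steps": [
    [0.4,[0,0,0.3],0],
    [0.4,[0,0,0.7],0],
    [0.4,[0,0,1.0],0]
  ],
  "squeeze": 20
}}

```text
t: 2.95
tool_pos: [0.5247, -0.3121, 0.1329]
orientation: [0.097, 0.7, 0.097, -0.7]
ft_force: [-0.3, 0.3, -3.0]
grip_width: 0.534
```

{"fn": "play_rows", "kwargs": {
  "steps": [
    [0.4,[0.1,0.5,0],0],
    [0.4,[0.1,1.0,0],0]
  ]
}}

```text
t: 3.2
tool_pos: [0.5348, -0.2111, 0.1316]
orientation: [0.097, 0.701, 0.097, -0.7]
ft_force: [1.2, 0.8, -2.0]
grip_width: 0.536
```

{"fn": "play_rows", "kwargs": {
  "steps": [
    [0.4,[0.1,0.5,0],0],
    [0.4,[0.1,1.0,0],0]
  ]
}}

```text
t: 3.45
tool_pos: [0.5448, -0.1105, 0.1314]
orientation: [-0.097, -0.7, -0.097, 0.7]
ft_force: [-0.2, -0.2, -2.3]
grip_width: 0.536
```

{"fn": "play_rows", "kwargs": {
  "steps": [
    [0.4,[0.1,0.5,0],0],
    [0.4,[0.1,1.0,0],0]
  ]
}}

```text
t: 3.7
tool_pos: [0.5548, -0.0105, 0.1315]
orientation: [-0.097, -0.7, -0.097, 0.7]
ft_force: [0.3, 0.4, -2.0]
grip_width: 0.534
```

{"fn": "play_rows", "kwargs": {
  "steps": [
    [0.4,[0.01,0.4,0],0],
    [0.4,[0.01,0.58,0],0],
    [0.4,[0.01,0.58,0],0],
    [0.4,[0.01,0.58,-0.3],0]
  ]
}}

```text
t: 4.2
tool_pos: [0.5573, 0.0447, 0.1029]
orientation: [0.097, 0.702, 0.097, -0.699]
ft_force: [-0.1, -0.6, -2.5]
grip_width: 0.536
```

Run:
```python
from h import *
print(arm.get_obs()['tool_pos'])
t=cam('top'); s=cam('scene'); crop(t,'t2',200,150,140,110,5.6);crop(s,'s2',235,110,180,130,4.4)
```

```text
[0.55727602 0.04471137 0.10289602]
```

View pics/s2.png

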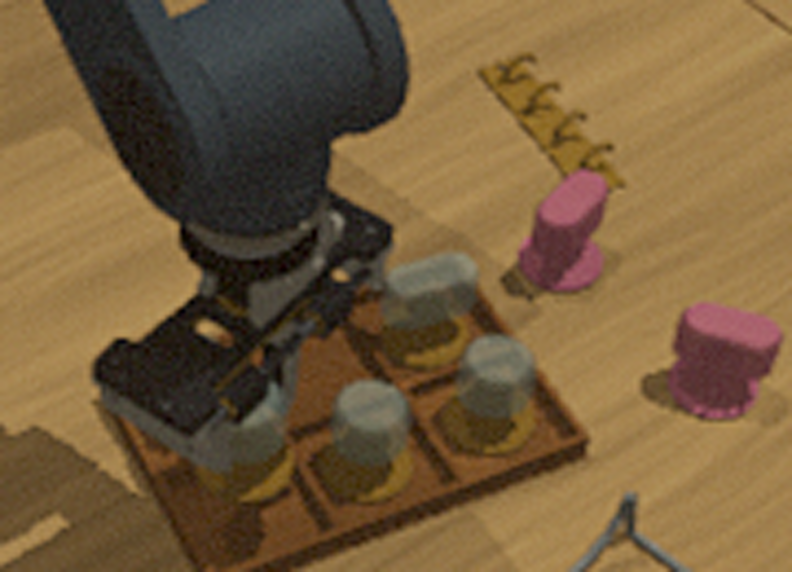

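{"fn": "play_rows", "kwargs": {
  "steps": [
    [0.4,[-0.01,0.01,-0.4],0],
    [0.4,[-0.01,0.01,-0.58],0],
    [0.4,[-0.01,0.01,-0.61],0],
    [0.4,[-0.01,0.01,-0.63],0],
    [0.4,[-0.01,0.01,-0.64],0]
  ]
}}

```text
t: 4.92
tool_pos: [0.5554, 0.0468, 0.0385]
orientation: [0.097, 0.701, 0.097, -0.7]
ft_force: [-0.3, -0.4, -2.9]
grip_width: 0.532
```

{"fn": "play_rows", "kwargs": {
  "steps": [
    [0.4,[0,0,-0.01],0],
    [0.4,[0,0,-0.015],0],
    [0.4,[0,0,-0.015],0]
  ]
}}

```text
t: 5.3
tool_pos: [0.5554, 0.0468, 0.0378]
orientation: [0.097, 0.701, 0.097, -0.7]
ft_force: [-4.2, -0.7, 13.1]
grip_width: 0.536
```

{"fn": "play_rows", "kwargs": {
  "steps": [
    [0.6,[0,0,0.0],0],
    [0.7,[0,0,0.0],0],
    [0.7,[0,0,0.2],0],
    [0.7,[0,0,0.6],0],
    [0.7,[0,0,1.0],0]
  ]
}}

```text
t: 5.92
tool_pos: [0.5547, 0.0468, 0.1372]
orientation: [-0.097, -0.7, -0.097, 0.701]
ft_force: [0.3, 0.1, 0.1]
grip_width: 0.699
```

{"fn": "play_rows", "kwargs": {
  "steps": [
    [1,[-0.15,-0.5,0],0],
    [1,[-0.3,-1.0,0],0]
  ]
}}

```text
t: 6.18
tool_pos: [0.5247, -0.0541, 0.1367]
orientation: [0.098, 0.701, 0.098, -0.7]
ft_force: [0.3, 0.0, -0.1]
grip_width: 0.868
```

{"fn": "play_rows", "kwargs": {
  "steps": [
    [1,[-0.2,-0.5,0],0],
    [1,[-0.2,-0.9,0],0],
    [1,[-0.2,-0.93,0],0],
    [1,[-0.2,-0.93,0],0]
  ]
}}

```text
t: 6.68
tool_pos: [0.5048, -0.1458, 0.1361]
orientation: [-0.097, -0.7, -0.097, 0.7]
ft_force: [-0.7, -0.3, -0.2]
grip_width: 1.004
```

Run:
```python
from h import *
print(arm.get_obs()['tool_pos'])
t=cam('top','t3'); s=cam('scene','s3'); crop(s,'s3c',160,110,240,170,3.3)
```

```text
[ 0.50480082 -0.14582719  0.13605321]
```

View pics/s3c.png

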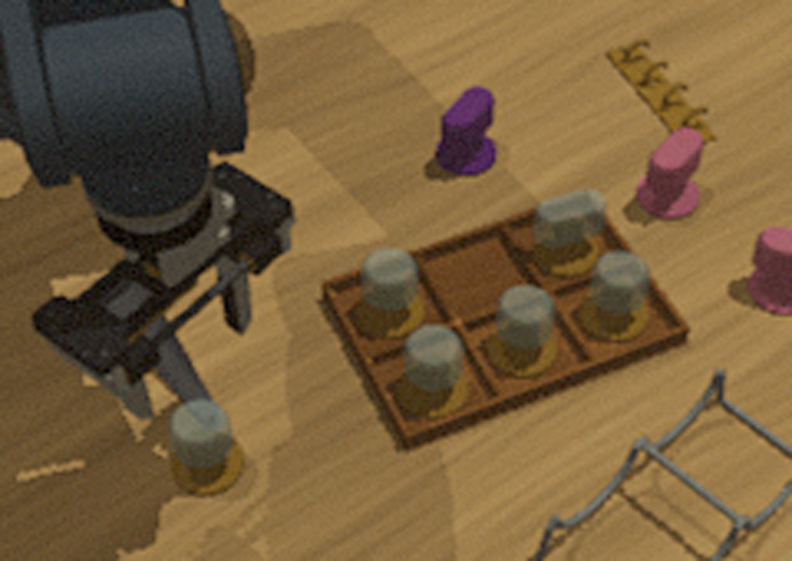

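View pics/t3.png

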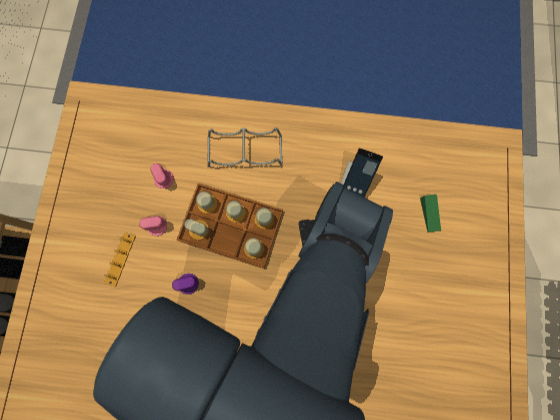

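{"fn": "play_rows", "kwargs": {
  "steps": [
    [1,[0,-0.02,-0.5],0],
    [1,[0,-0.02,-0.85],0],
    [1,[0,-0.02,-0.98],0],
    [1,[0,-0.02,-0.98],0]
  ]
}}

```text
t: 7.28
tool_pos: [0.5049, -0.1476, 0.0381]
orientation: [-0.097, -0.7, -0.098, 0.701]
ft_force: [0.7, -0.7, 0.0]
grip_width: 1.0
```

{"fn": "play_rows", "kwargs": {
  "steps": [
    [1,[0,0,-0.06],0],
    [0.45,[0,0,-0.06],0],
    [0.4,[0,0,-0.06],0],
    [0.4,[0,0,-0.06],0],
    [0.4,[0,0,-0.06],0],
    [0.4,[0,0,-0.06],0]
  ],
  "squeeze": 20
}}

```text
t: 8.02
tool_pos: [0.5048, -0.1482, 0.0322]
orientation: [0.097, 0.7, 0.097, -0.7]
ft_force: [-0.2, -0.1, 1.2]
grip_width: 0.536
```

{"fn": "play_rows", "kwargs": {
  "steps": [
    [0.4,[0,0,0.3],0],
    [0.4,[0,0,0.7],0],
    [0.4,[0,0,1.0],0]
  ]
}}

```text
t: 8.4
tool_pos: [0.5048, -0.1482, 0.1334]
orientation: [0.097, 0.701, 0.097, -0.7]
ft_force: [-0.1, -0.5, -1.8]
grip_width: 0.533
```

{"fn": "play_rows", "kwargs": {
  "steps": [
    [0.4,[0,0.5,0],0.3],
    [0.4,[-0.05,1.0,0],0.6],
    [0.4,[-0.05,1.0,0],0.9],
    [0.4,[-0.05,1.0,0],1]
  ]
}}

```text
t: 8.9
tool_pos: [0.4995, -0.0475, 0.132]
orientation: [-0.269, -0.654, -0.269, 0.654]
ft_force: [-0.1, -0.9, -2.0]
grip_width: 0.535
```

{"fn": "play_rows", "kwargs": {
  "steps": [
    [0.4,[-0.05,0.5,0],0],
    [0.4,[-0.1,1.0,0],0]
  ]
}}

```text
t: 9.15
tool_pos: [0.4894, 0.0527, 0.1319]
orientation: [-0.267, -0.655, -0.267, 0.655]
ft_force: [0.3, 0.8, -1.7]
grip_width: 0.537
```

{"fn": "play_rows", "kwargs": {
  "steps": [
    [0.4,[-0.06,0.5,0],0],
    [0.4,[-0.06,0.98,0],0],
    [0.4,[-0.06,0.98,0],0],
    [0.4,[-0.06,0.98,-0.3],0]
  ]
}}

```text
t: 9.65
tool_pos: [0.4849, 0.15, 0.103]
orientation: [0.268, 0.656, 0.267, -0.653]
ft_force: [0.4, 0.5, -1.9]
grip_width: 0.535
```

{"fn": "play_rows", "kwargs": {
  "steps": [
    [0.4,[-0.01,0,-0.4],0],
    [0.4,[-0.01,0,-0.58],0],
    [0.4,[-0.01,0,-0.62],0],
    [0.4,[-0.01,0,-0.64],0],
    [0.4,[-0.01,0,-0.65],0],
    [0.4,[-0.01,0,-0.65],0]
  ]
}}

```text
t: 10.4
tool_pos: [0.4833, 0.1497, 0.0382]
orientation: [0.268, 0.655, 0.267, -0.654]
ft_force: [-1.2, -3.1, 5.6]
grip_width: 0.536
```

{"fn": "play_rows", "kwargs": {
  "steps": [
    [0.6,[0,0,0.0],0],
    [0.7,[0,0,0.0],0],
    [0.7,[0,0,0.2],0],
    [0.7,[0,0,0.6],0],
    [0.7,[0,0,1.0],0]
  ]
}}

```text
t: 11.02
tool_pos: [0.4826, 0.1499, 0.1382]
orientation: [-0.267, -0.654, -0.268, 0.655]
ft_force: [-0.8, -0.3, 0.1]
grip_width: 0.698
```

{"fn": "play_rows", "kwargs": {
  "steps": [
    [1,[-0.5,-0.4,0.2],0],
    [1,[-1.0,-0.8,0.4],0],
    [1,[-1.0,-0.8,0.4],0],
    [1,[-1.0,-0.8,0.4],0]
  ]
}}

```text
t: 11.52
tool_pos: [0.3834, 0.0698, 0.1775]
orientation: [0.267, 0.655, 0.267, -0.654]
ft_force: [0.3, 0.2, -0.0]
grip_width: 0.997
```

Run:
```python
from h import *
import pickle
print(arm.get_obs()['tool_pos'])
t=cam('top','t4'); s=cam('scene','s4'); crop(s,'s4c',245,120,180,130,4.4); crop(t,'t4c',165,170,140,110,5.6)
pickle.dump((t,s),open('p4.pkl','wb'))
```

```text
[0.38337415 0.06979721 0.17753467]
```

View pics/s4c.png

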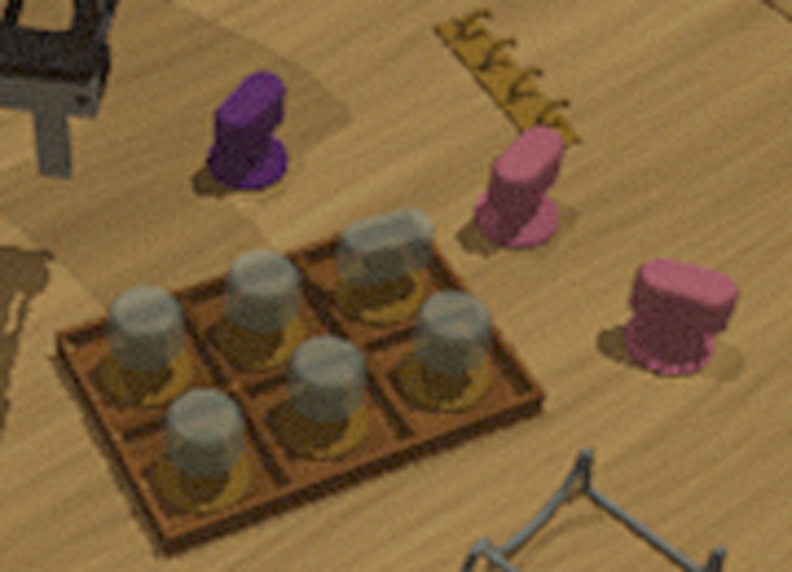

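View pics/t4c.png

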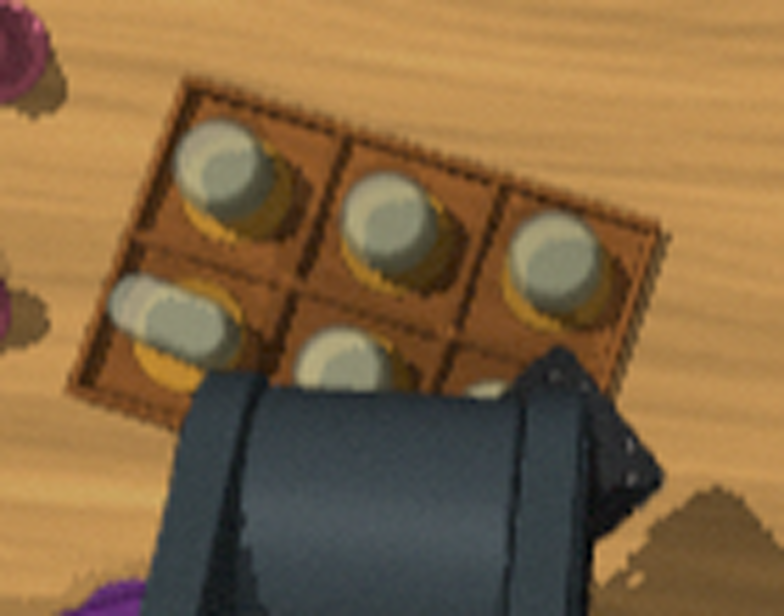

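Run:
```python
from h import *
import pickle
t,s=pickle.load(open('p4.pkl','rb'))
crop(t,'ov_t',178,210,40,40,14); crop(s,'ov_s',310,155,50,50,12)
U=lambda p,x,y,k:(np.array(p,float)+.5)/k-.5+[x,y]
p=back(t,U([(555,260),(343,374),(175,318),(222,171),(390,224)],165,170,5.6),.055); print(p.round(4))
print('err',p[0,:2]-[.5554,.0468],p[1,:2]-[.4833,.1497])
p=back(s,U([(205,430),(262,292),(385,250),(452,335),(327,378)],245,120,4.4),.055); print(p.round(4))
print('err',p[0,:2]-[.5554,.0468],p[1,:2]-[.4833,.1497])
```

```text
[[0.5546 0.0461 0.055 ]
 [0.4821 0.1478 0.055 ]
 [0.5011 0.2389 0.055 ]
 [0.5818 0.2267 0.055 ]
 [0.5637 0.1346 0.055 ]]
err [-0.0007543  -0.00071761] [-0.00117997 -0.0018693 ]
[[0.5569 0.0486 0.055 ]
 [0.4864 0.1472 0.055 ]
 [0.5051 0.2378 0.055 ]
 [0.5885 0.2251 0.055 ]
 [0.5689 0.1366 0.055 ]]
err [0.00147523 0.00176139] [ 0.00307816 -0.00248103]
```

View pics/ov_t.png

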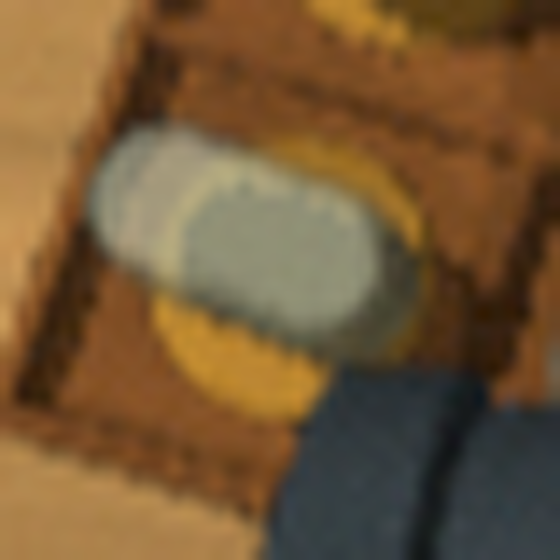

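View pics/ov_s.png

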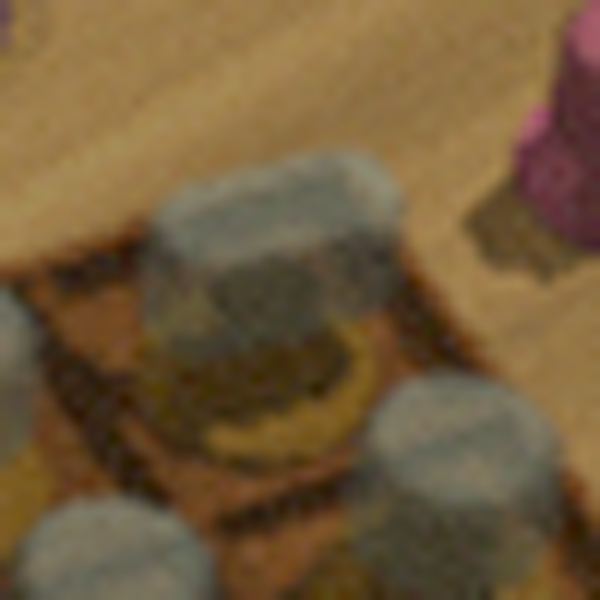

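Run:
```python
from h import *
import pickle
t,s=pickle.load(open('p4.pkl','rb'))
U=lambda p,x,y,k:(np.array(p,float)+.5)/k-.5+[x,y]
for c,pp,a in((t,[(175,128),(330,180)],(178,210,14)),(t,[(150,283),(290,333)],(178,210,14)),(s,[(195,190),(335,150)],(310,155,12)),(s,[(195,255),(370,212)],(310,155,12)),(s,[(165,238),(390,185)],(310,155,12))):
    p=back(c,U(pp,*a),.068); d=p[0]-p[1]; print(p.round(4)[:,:2],np.arctan2(d[1],d[0]),np.linalg.norm(d))
# silhouette fit overlay
def outline(x,y,th,z):
    L=.034-.017; a=np.linspace(-np.pi/2,np.pi/2,20)
    P=np.r_[np.c_[L+.017*np.cos(a),.017*np.sin(a)],np.c_[-L-.017*np.cos(a),-.017*np.sin(a)]]
    return T(x,y,th,np.c_[P,np.full(len(P),z)])
for th in (1.32,1.40):
  for c,n,x0,y0,k in((t,'t',178,210,14),(s,'s',310,155,12)):
    im=cv2.resize(c['image'][y0:y0+int(560/k),x0:x0+int(560/k),::-1],None,fx=k,fy=k,interpolation=cv2.INTER_CUBIC)
    for z,col in((.038,(0,0,255)),(.066,(0,255,0))):
        cv2.polylines(im,[((proj(c,outline(.502,.239,th,z))-[x0,y0]+.5)*k).astype(int)],True,col,1)
    cv2.imwrite(f'pics/of_{n}{th}.png',im)
a=cv2.imread('pics/of_t1.32.png'); b=cv2.imread('pics/of_t1.4.png'); cc=cv2.imread('pics/of_s1.32.png'); d=cv2.imread('pics/of_s1.4.png')
f=lambda i:cv2.resize(i,(390,290))
cv2.imwrite('pics/of.png',np.vstack([np.hstack([f(a),f(b)]),np.hstack([f(cc),f(d)])]))
```

```text
[[0.5195 0.2562]
 [0.5125 0.2227]] 1.3626833905220705 0.034252620718290654
[[0.4869 0.2561]
 [0.48   0.2259]] 1.345581598139313 0.030969682098694603
[[0.4838 0.2296]
 [0.4936 0.2666]] -1.8302850542272264 0.03827642874708719
[[0.5008 0.2157]
 [0.5149 0.2599]] -1.8800459730010295 0.046353416528607486
[[0.492  0.2133]
 [0.5108 0.2699]] -1.890986393578605 0.05954911070629888
```

View pics/of.png

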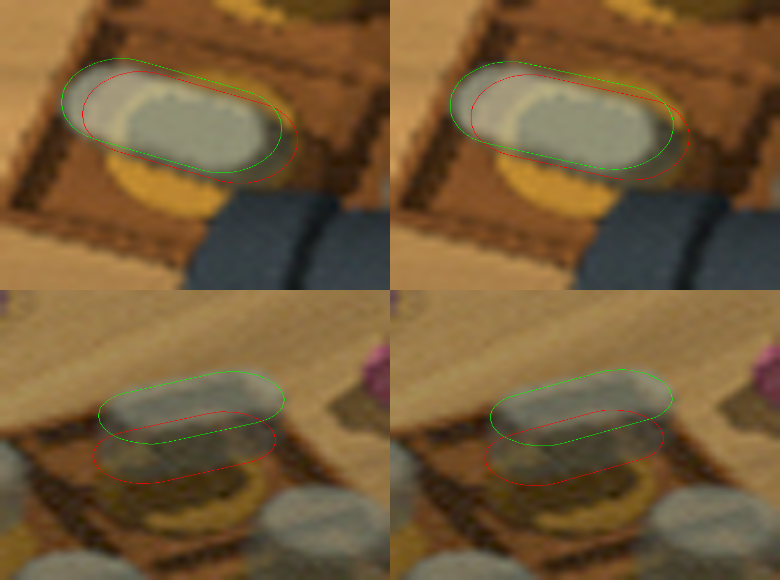

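{"fn": "play_rows", "kwargs": {
  "steps": [
    [0.8,[0.3,0.45,-0.1],0.35],
    [0.8,[0.6,0.9,-0.2],0.7],
    [0.8,[0.6,0.9,-0.3],1.0]
  ]
}}

```text
t: 12.0
tool_pos: [0.4446, 0.1629, 0.1457]
orientation: [0.423, 0.566, 0.424, -0.566]
ft_force: [-0.4, -0.1, 0.4]
grip_width: 0.803
```

{"fn": "play_rows", "kwargs": {
  "steps": [
    [0.8,[0.3,0.4,0],0.07],
    [0.8,[0.576,0.78,0],0.07],
    [0.8,[0.576,0.78,0],0.07],
    [0.8,[0.576,0.78,-0.3],0.07],
    [0.8,[0.576,0.78,-0.3],0.07]
  ]
}}

```text
t: 12.62
tool_pos: [0.4989, 0.2374, 0.1149]
orientation: [-0.431, -0.559, -0.432, 0.562]
ft_force: [-1.0, -0.1, 0.5]
grip_width: 0.801
```

Run:
```python
from h import *
o=arm.get_obs();print(o['tool_pos'],o['joints'],o['t'])
q=np.array(o['orientation']); M=R.from_quat(q[[1,2,3,0]]).as_matrix(); print(np.arctan2(M[1,1],M[0,1]))
s=cam('scene'); crop(s,'s5',275,120,130,100,6)
```

```text
[0.49894703 0.23739774 0.11490129] [ 3.59858406e-01  4.86355694e-01  1.73347641e+00 -3.79745487e-05
  9.26671481e-01  6.19549569e-01] 12.625
-0.2596740103422225
```

View pics/s5.png

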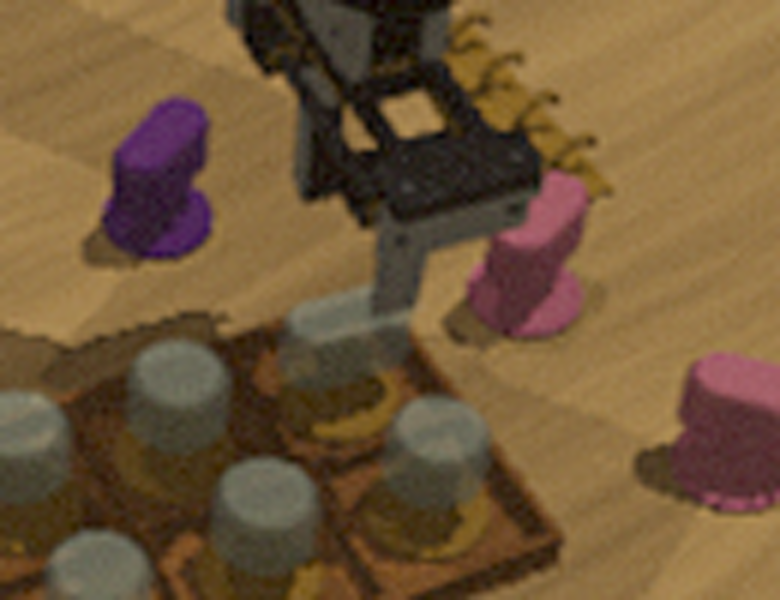

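{"fn": "play_rows", "kwargs": {
  "steps": [
    [0.8,[0.02,0.01,-0.4],0],
    [0.8,[0.02,0.01,-0.7],0],
    [0.8,[0.02,0.01,-0.81],0],
    [0.3,[0.02,0.01,-0.81],0],
    [0.25,[0.02,0.01,-0.81],0],
    [0.25,[0.02,0.01,-0.81],0],
    [0.25,[0.02,0.01,-0.81],0],
    [0.25,[0.02,0.01,-0.81],0]
  ],
  "squeeze": 15
}}

```text
t: 13.68
tool_pos: [0.5023, 0.2389, 0.0365]
orientation: [-0.431, -0.561, -0.431, 0.561]
ft_force: [-2.6, 0.0, 4.1]
grip_width: 0.362
```

{"fn": "play_rows", "kwargs": {
  "steps": [
    [0.25,[0,0,0.05],0],
    [0.25,[0,0,0.05],0.35],
    [0.25,[0,0,0.05],0.7],
    [0.25,[0,0,0.05],1.0]
  ]
}}

```text
t: 14.18
tool_pos: [0.5023, 0.2388, 0.0412]
orientation: [0.557, 0.435, 0.557, -0.435]
ft_force: [0.2, 0.2, -2.3]
grip_width: 0.365
```

{"fn": "play_rows", "kwargs": {
  "steps": [
    [0.25,[0,0,0],0.35],
    [0.25,[0,0,0],0.7],
    [0.25,[0,0,0],1.0]
  ]
}}

```text
t: 14.55
tool_pos: [0.5023, 0.2387, 0.0412]
orientation: [0.648, 0.284, 0.648, -0.284]
ft_force: [-0.1, 0.4, -2.5]
grip_width: 0.366
```

{"fn": "play_rows", "kwargs": {
  "steps": [
    [0.25,[0,0,0],0.35],
    [0.25,[0,0,0],0.7],
    [0.25,[0,0,0],1.0]
  ]
}}

```text
t: 14.92
tool_pos: [0.5024, 0.2387, 0.0412]
orientation: [0.698, 0.115, 0.698, -0.115]
ft_force: [-0.3, -0.9, -1.9]
grip_width: 0.365
```

{"fn": "play_rows", "kwargs": {
  "steps": [
    [0.25,[0,0,0],0.26],
    [0.25,[0,0,0],0.26],
    [0.25,[0,0,0],0.26]
  ]
}}

```text
t: 15.3
tool_pos: [0.5024, 0.2388, 0.0411]
orientation: [0.703, 0.072, 0.703, -0.072]
ft_force: [0.1, -0.5, -2.0]
grip_width: 0.365
```

Run:
```python
from h import *
o=arm.get_obs();print(o['tool_pos'],o['joints'],o['t'],o['ft_force'],o['moment'])
q=np.array(o['orientation']); M=R.from_quat(q[[1,2,3,0]]).as_matrix(); print(np.arctan2(M[1,1],M[0,1]))
s=cam('scene'); crop(s,'s6',275,120,130,100,6)
```

```text
[0.50236419 0.23879337 0.04113444] [ 3.60048282e-01  6.04125509e-01  1.76176081e+00 -5.54044191e-05
  7.75788619e-01 -1.00710419e+00] 15.3 [ 0.14486532 -0.48812116 -2.02645736] [ 0.05905736 -0.11554122 -0.03483466]
1.3671920232773132
```

View pics/s6.png

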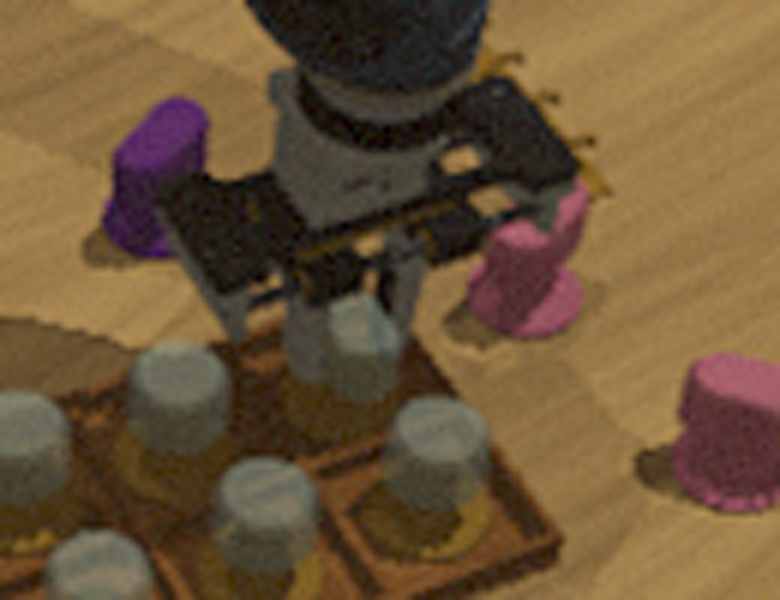

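{"fn": "play_rows", "kwargs": {
  "steps": [
    [0.25,[-0.098,0.02,0],0],
    [0.25,[-0.137,0.028,0],0],
    [0.25,[-0.157,0.032,0.015],0],
    [0.25,[-0.176,0.037,0.03],0],
    [0.25,[-0.176,0.037,0.03],0]
  ],
  "squeeze": 10
}}

```text
t: 15.98
tool_pos: [0.4851, 0.2426, 0.0444]
orientation: [0.704, 0.071, 0.703, -0.071]
ft_force: [0.6, -0.0, -2.3]
grip_width: 0.365
```

{"fn": "play_rows", "kwargs": {
  "steps": [
    [0.25,[-0.02,0.004,0.01],0],
    [0.25,[-0.04,0.008,0.02],0],
    [0.25,[-0.06,0.012,0.03],0],
    [0.25,[-0.06,0.012,0.03],0]
  ]
}}

```text
t: 16.48
tool_pos: [0.4788, 0.2438, 0.0473]
orientation: [0.704, 0.071, 0.703, -0.071]
ft_force: [2.7, -0.6, -0.6]
grip_width: 0.365
```

Run:
```python
from h import *
t=cam('top');s=cam('scene'); crop(s,'s7',275,120,130,100,6)
```

```text
(no output)
```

View pics/s7.png

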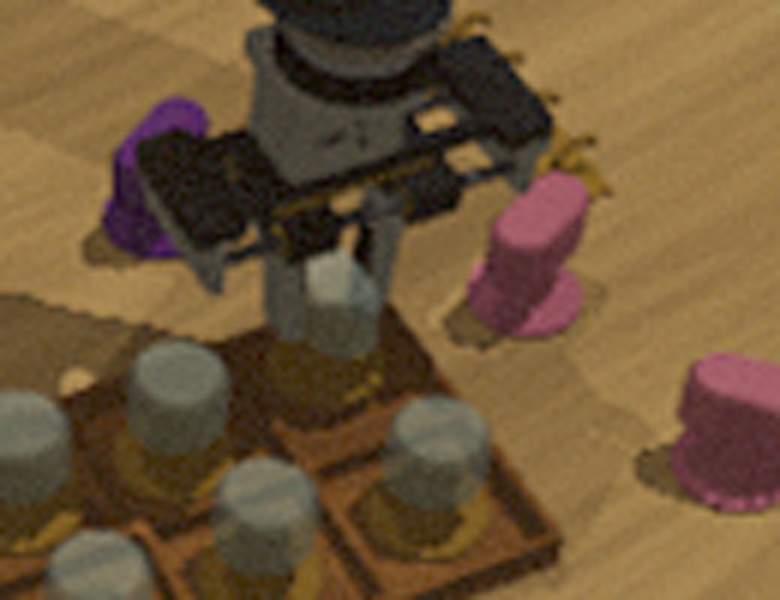

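{"fn": "play_rows", "kwargs": {
  "steps": [
    [0.25,[-0.04,0.008,0.0],0],
    [0.25,[-0.08,0.016,0.0],0],
    [0.25,[-0.11,0.023,0.01],0],
    [0.25,[-0.137,0.028,0.015],0],
    [0.25,[-0.137,0.028,0.015],0]
  ]
}}

```text
t: 17.2
tool_pos: [0.4646, 0.2465, 0.0485]
orientation: [0.703, 0.071, 0.704, -0.071]
ft_force: [1.9, 1.6, -2.8]
grip_width: 0.367
```

Run:
```python
from h import *
t=cam('top');s=cam('scene'); crop(s,'s8',275,120,130,100,6)
```

```text
(no output)
```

View pics/s8.png

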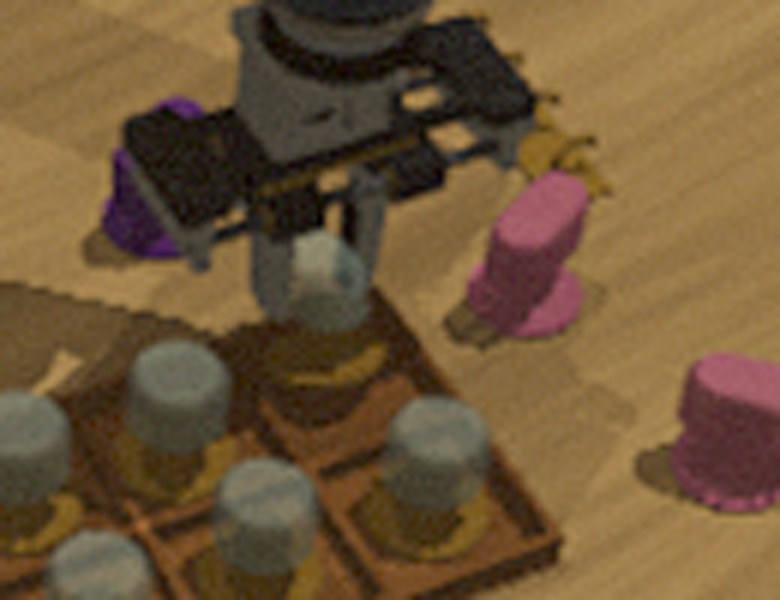

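{"fn": "play_rows", "kwargs": {
  "steps": [
    [0.25,[-0.04,0.008,0.005],0],
    [0.25,[-0.08,0.016,0.005],0],
    [0.25,[-0.11,0.023,0.0],0],
    [0.25,[-0.14,0.029,0.0],0],
    [0.25,[-0.166,0.035,-0.005],0],
    [0.25,[-0.166,0.035,-0.005],0]
  ]
}}

```text
t: 18.05
tool_pos: [0.4482, 0.2501, 0.0481]
orientation: [0.703, 0.071, 0.704, -0.071]
ft_force: [1.8, 0.6, -1.1]
grip_width: 0.368
```

Run:
```python
from h import *
t=cam('top');s=cam('scene'); crop(s,'s9',275,120,130,100,6)
```

```text
(no output)
```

View pics/s9.png

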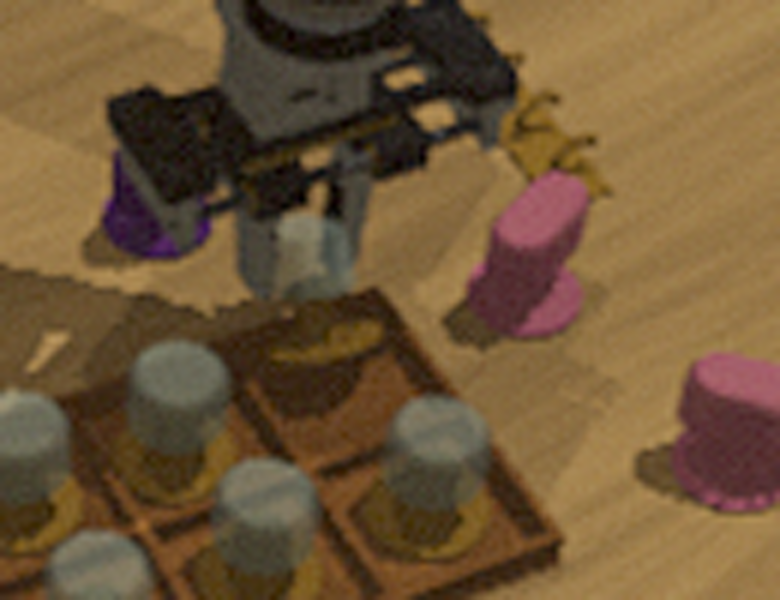

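{"fn": "play_rows", "kwargs": {
  "steps": [
    [0.25,[0,0,0],0],
    [0.25,[0.0,0,0.3],0],
    [0.25,[0,0,0.7],0],
    [0.25,[0,0,1.0],0],
    [0.25,[0,0,1.0],0]
  ],
  "squeeze": 40
}}

```text
t: 18.77
tool_pos: [0.449, 0.2503, 0.1495]
orientation: [0.704, 0.071, 0.703, -0.07]
ft_force: [-0.8, 0.4, -3.7]
grip_width: 0.36
```

Run:
```python
from h import *
import pickle
t=cam('top');s=cam('scene'); o=arm.get_obs(); pickle.dump((t,s,o),open('p10.pkl','wb'))
p=o['tool_pos']; print(p,proj(s,p),proj(t,p)); 
x,y=(proj(s,p)[0]-[40,35]).astype(int); print(x,y); crop(s,'s10',x,y,80,70,8)
x,y=(proj(t,p)[0]-[40,35]).astype(int); print(x,y); crop(t,'t10',x,y,80,70,8)
```

```text
[0.44780202 0.24977037 0.14707799] [[325.43487945 141.07562055]] [[181.6998038  239.71566072]]
285 106
141 204
```

View pics/s10.png

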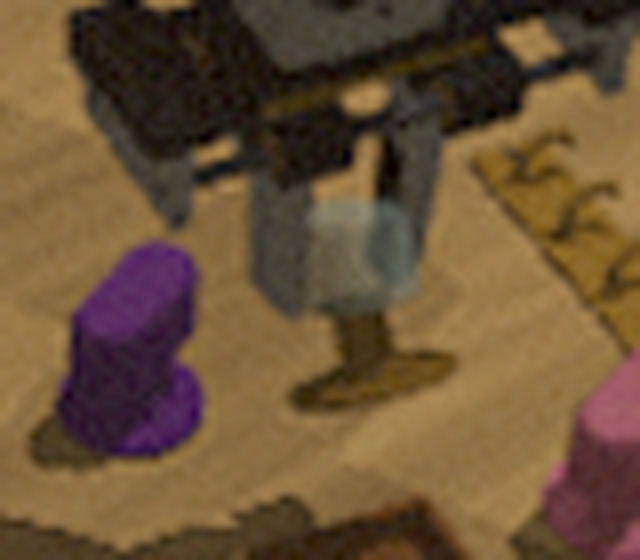

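View pics/t10.png

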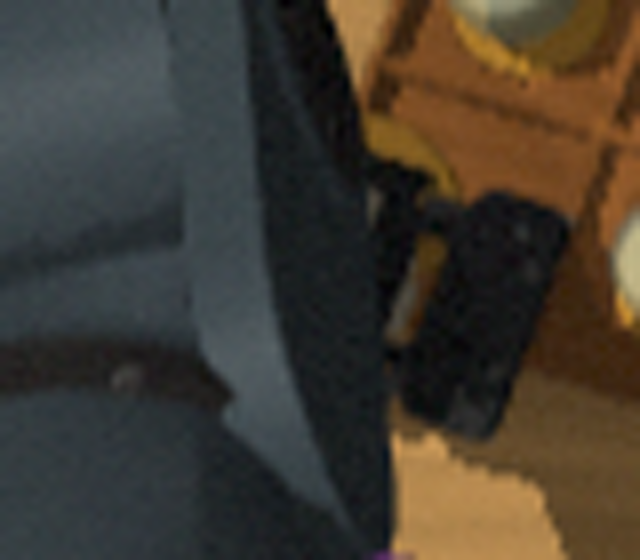

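```bash
cat >> h.py <<'E'
def knob_overlay(c,name,G,psi,th,x0,y0,w,h,k,d=.048):
    im=cv2.resize(c['image'][y0:y0+h,x0:x0+w,::-1],None,fx=k,fy=k,interpolation=cv2.INTER_CUBIC)
    hh=np.array([np.cos(psi),np.sin(psi),0]); sd=np.array([-np.sin(psi),np.cos(psi),0]); up=np.array([0,0,1.])
    z=-np.sin(th)*hh+np.cos(th)*up; xx=np.cos(th)*hh+np.sin(th)*up
    a=np.linspace(0,2*np.pi,60)
    for dist,r,col in((d,.031,(0,255,0)),(d-.006,.031,(0,0,255))):
        P=G-dist*z+r*(np.cos(a)[:,None]*xx+np.sin(a)[:,None]*sd)
        cv2.polylines(im,[((proj(c,P)-[x0,y0]+.5)*k).round().astype(int)],True,col,1)
    L=np.array([G-d*z,G+(.066-d)*z]); cv2.polylines(im,[((proj(c,L)-[x0,y0]+.5)*k).round().astype(int)],False,(255,0,255),1)
    cv2.putText(im,f'{np.degrees(th):.0f}',(5,25),0,.8,(0,0,255),2)
    if name: cv2.imwrite(f'pics/{name}.png',im)
    return im
E
python3 - <<'E'
from h import *
import pickle
t,s,o=pickle.load(open('p10.pkl','rb'))
G=o['tool_pos']+[0,0,.0188]
I=[knob_overlay(s,None,G,-.204,np.radians(a),310,120,40,45,6.5) for a in(33,38,43,48,53,58)]
cv2.imwrite('pics/k10.png',np.vstack([np.hstack(I[:3]),np.hstack(I[3:])]))
E
```

```text
(no output)
```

View pics/k10.png

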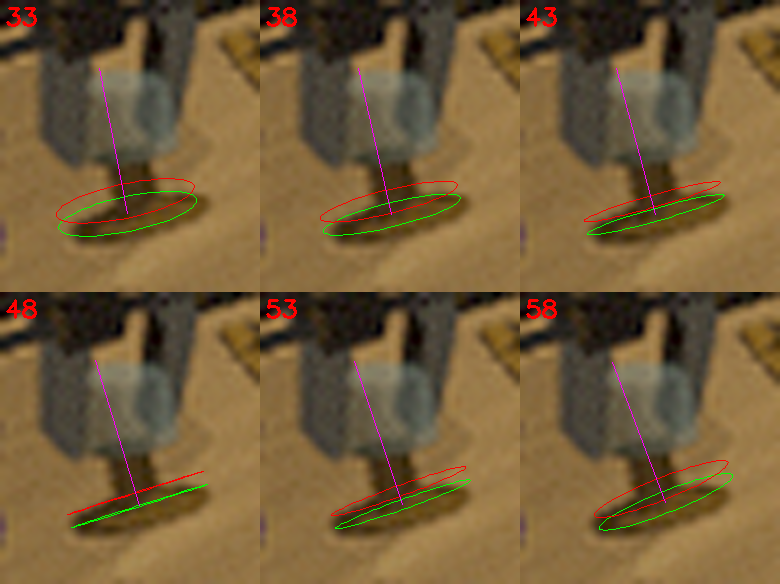

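Run:
```python
from h import *
import pickle
t,s,o=pickle.load(open('p10.pkl','rb'))
im=s['image'][125:162,312:348,::-1]; im=cv2.convertScaleAbs(im,alpha=1.6,beta=0); cv2.imwrite('pics/z10.png',cv2.resize(im,None,fx=16,fy=16,interpolation=cv2.INTER_CUBIC))
```

```text
(no output)
```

View pics/z10.png

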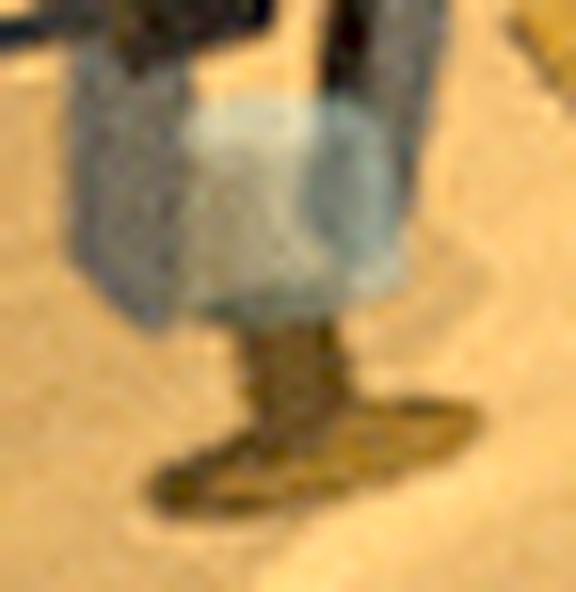

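```bash
cat >> h.py <<'E'
def plate_stats(c,G,psi,th,d=.048):
    hh=np.array([np.cos(psi),np.sin(psi),0]); sd=np.array([-np.sin(psi),np.cos(psi),0]); up=np.array([0,0,1.])
    z=-np.sin(th)*hh+np.cos(th)*up; xx=np.cos(th)*hh+np.sin(th)*up
    a=np.linspace(0,2*np.pi,200)
    P=np.vstack([G-q*z+.031*(np.cos(a)[:,None]*xx+np.sin(a)[:,None]*sd) for q in(d,d-.006)])
    p=proj(c,P); H=cv2.convexHull(p.astype(np.float32))
    (ct,(w,h),ang)=cv2.minAreaRect(H); 
    l,r=p[p[:,0].argmin()],p[p[:,0].argmax()]
    return ct,max(w,h),min(w,h),(r-l)[1]/(r-l)[0],l,r,p[:,1].min(),p[:,1].max()
E
python3 - <<'E'
from h import *
import pickle
t,s,o=pickle.load(open('p10.pkl','rb'))
G=o['tool_pos']+[0,0,.0188]
for a in range(30,64,3):
    x=plate_stats(s,G,-.204,np.radians(a)); print(a,np.round(x[0],1),np.round(x[1:4],2),np.round(x[4],1),np.round(x[5],1),np.round(x[6:],1))
U=lambda p,x,y,k:(np.array(p,float)+.5)/k-.5+[x,y]
print(U([(142,493),(487,412),(310,460)],312,125,16), U([(0,397),(0,522)],312,125,16))
E
```

```text
30 [328.6 151.2] [21.64  8.28 -0.08] [317.7 152. ] [339.3 150.4] [146.6 155.9]
33 [328.9 151.4] [21.69  7.33 -0.1 ] [318.1 152.5] [339.7 150.3] [146.9 155.8]
36 [329.3 151.4] [21.74  6.36 -0.13] [318.4 152.8] [340.1 150. ] [147.2 155.7]
39 [329.6 151.5] [21.79  5.36 -0.15] [318.8 153.1] [340.4 149.9] [147.3 155.6]
42 [330.  151.5] [21.85  4.35 -0.17] [319.2 153.3] [340.7 149.6] [147.3 155.6]
45 [330.3 151.4] [21.91  3.32 -0.2 ] [319.5 153.5] [341.  149.3] [147.2 155.6]
48 [330.6 151.3] [21.96  2.28 -0.22] [319.8 153.7] [341.3 149. ] [147.  155.7]
51 [330.9 151.2] [22.01  2.99 -0.24] [320.2 153.8] [341.6 148.7] [146.6 155.8]
54 [331.2 151. ] [22.06  4.04 -0.26] [320.5 153.8] [341.9 148.3] [146.1 155.9]
57 [331.4 150.8] [22.12  5.09 -0.27] [320.8 153.8] [342.1 147.9] [145.6 156. ]
60 [331.7 150.5] [22.17  6.13 -0.29] [321.1 153.7] [342.3 147.4] [144.9 156.2]
63 [331.9 150.2] [22.21  7.16 -0.31] [321.3 153.5] [342.6 147. ] [144.3 156.3]
[[320.40625 155.34375]
 [341.96875 150.28125]
 [330.90625 153.28125]] [[311.53125 149.34375]
 [311.53125 157.15625]]
```

Run:
```python
from h import *
import pickle
from scipy.optimize import least_squares
t=pickle.load(open('top0.pkl','rb')); s=pickle.load(open('scene0.pkl','rb'))
def rect(x,y,yaw):
    L,X,Y,Z=phone(x,y,yaw); return np.array([L+.007*X+.036*Y,L+.007*X-.036*Y,L-.143*X-.036*Y,L-.143*X+.036*Y,L])
U=lambda p,x,y,k:(np.array(p,float)+.5)/k-.5+[x,y]
pt=U([(242,60),(350,98),(268,292),(163,258),(292,89)],305,135,4.5)
ps=U([(357,437),(487,384),(440,303),(327,343),(418,397)],140,220,4.2)  # scene corners: unordered guess
# order in scene: +Y (left of robot) is on image right
psr=ps[[1,0,3,2,4]]
for lab,sel in (('both',3),('top',1),('scene',2)):
    def f(v):
        r=[]
        if sel&1: r.append((proj(t,rect(*v[:3]))-pt-v[3:5]).ravel())
        if sel&2: r.append((proj(s,rect(*v[:3]))-psr-v[5:7]).ravel())
        return np.r_[np.concatenate(r),v[3:]*1.0]
    r=least_squares(f,[.748,-.231,-.22,0,0,0,0]); print(lab,r.x.round(4),r.fun.round(1))
    if sel==3: v=r.x
for c,n,x0,y0,w,h,k in((t,'pt',305,135,130,130,4.5),(s,'ps',140,220,140,140,4.2)):
    im=cv2.resize(c['image'][y0:y0+h,x0:x0+w,::-1],None,fx=k,fy=k,interpolation=cv2.INTER_CUBIC)
    D=((proj(c,rect(*v[:3]))-[x0,y0]+.5)*k).round().astype(int)
    cv2.polylines(im,[D[:4]],True,(0,255,0),1); cv2.drawMarker(im,tuple(map(int,D[4])),(0,0,255),0,12,1); cv2.imwrite(f'pics/{n}.png',im)
a=cv2.imread('pics/pt.png');b=cv2.imread('pics/ps.png'); cv2.imwrite('pics/pp.png',np.hstack([a[:400,:400],b[220:588,250:588][:368] if 0 else cv2.resize(b[200:588,200:588],(400,400))]))
```

```text
both [ 0.7514 -0.2316 -0.2313 -0.2515 -0.8873 -0.6757 -0.5629] [ 0.1 -0.3  0.7 -0.4 -0.9  0.2 -0.4 -0.1  0.3 -0.4  0.9 -0.7 -0.8 -0.9
 -1.3  0.3 -0.1 -0.5  0.6  1.3 -0.3 -0.9 -0.7 -0.6]
top [ 0.7484 -0.2319 -0.2122 -0.0358  0.0284  0.      0.    ] [-0.2  0.1  0.6 -0.5 -0.4  0.3 -0.   0.4  0.1 -0.2 -0.   0.   0.   0. ]
scene [ 0.7534 -0.2313 -0.244  -0.      0.     -0.0541 -0.1345] [ 0.9 -0.3 -0.9 -0.9 -0.9  0.   0.4 -0.4  0.6  1.5 -0.   0.  -0.1 -0.1]
```

View pics/pp.png

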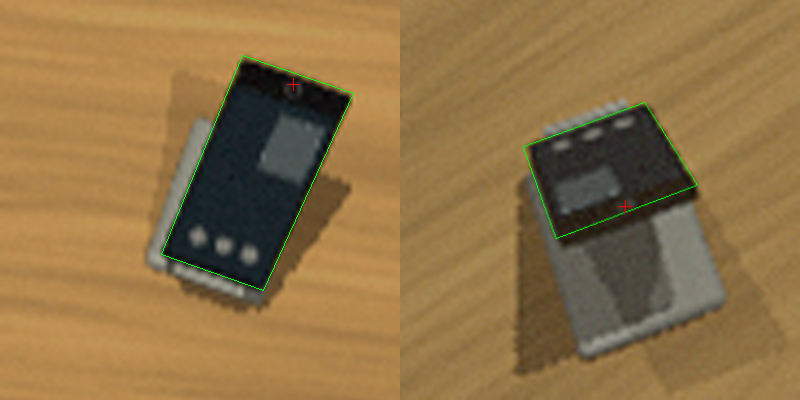

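{"fn": "play_rows", "kwargs": {
  "steps": [
    [0.25,[0.15,-0.3,0.25],0],
    [0.25,[0.33,-0.9,0.5],0],
    [0.25,[0.33,-0.9,0.5],0]
  ]
}}

```text
t: 19.25
tool_pos: [0.4821, 0.1575, 0.1978]
orientation: [0.703, 0.072, 0.704, -0.072]
ft_force: [-0.5, 0.1, -3.2]
grip_width: 0.362
```

{"fn": "play_rows", "kwargs": {
  "steps": [
    [0.25,[0.17,-0.5,0.2],0],
    [0.25,[0.33,-0.95,0.4],0]
  ]
}}

```text
t: 19.5
tool_pos: [0.514, 0.0643, 0.2367]
orientation: [0.702, 0.07, 0.705, -0.071]
ft_force: [1.2, 0.7, -1.5]
grip_width: 0.366
```

{"fn": "play_rows", "kwargs": {
  "steps": [
    [0.25,[0.17,-0.5,0.1],-0.036],
    [0.25,[0.33,-0.95,0.2],-0.036]
  ]
}}

```text
t: 19.75
tool_pos: [0.5473, -0.031, 0.2565]
orientation: [0.702, 0.077, 0.704, -0.077]
ft_force: [0.7, 0.1, -3.1]
grip_width: 0.363
```

{"fn": "play_rows", "kwargs": {
  "steps": [
    [0.25,[0.17,-0.5,0],0],
    [0.25,[0.33,-0.9,0],0]
  ]
}}

```text
t: 20.0
tool_pos: [0.5804, -0.121, 0.2559]
orientation: [0.702, 0.078, 0.704, -0.077]
ft_force: [-0.5, 1.1, -1.6]
grip_width: 0.358
```

{"fn": "play_rows", "kwargs": {
  "steps": [
    [0.25,[0.17,-0.4,0],0],
    [0.25,[0.33,-0.8,0],0],
    [0.25,[0.33,-0.81,0],0],
    [0.25,[0.33,-0.81,0],0]
  ]
}}

```text
t: 20.5
tool_pos: [0.6131, -0.2, 0.2563]
orientation: [0.702, 0.078, 0.704, -0.077]
ft_force: [-0.1, 1.1, -1.9]
grip_width: 0.36
```

Run:
```python
from h import *
import pickle
t=cam('top','t11');s=cam('scene','s11'); 
os=[arm.get_obs() for _ in range(3)]; o=os[0]; pickle.dump((t,s,o),open('p11.pkl','wb'))
q=np.array(o['orientation']); M=R.from_quat(q[[1,2,3,0]]).as_matrix(); psi=np.arctan2(M[1,1],M[0,1])-np.pi/2
print(o['t'],o['tool_pos'],psi,o['joints'],o['ft_force'])
p=o['tool_pos']
for c,n in((s,'s'),(t,'t')):
    x,y=(proj(c,p)[0]-[40,35]).astype(int); print(x,y); crop(c,n+'11c',x,y,80,70,8)
G=o['tool_pos']+[0,0,.0188]
for a in range(33,60,3):
    x=plate_stats(s,G,psi,np.radians(a)); print(a,np.round(x[0],1),np.round(x[1:4],2),np.round(x[4],1),np.round(x[5],1),np.round(x[6:],1))
```

```text
20.6 [ 0.6132435  -0.19965155  0.2573681 ] -0.2177478006274165 [-3.87013853e-01  4.94605186e-01  1.33811458e+00  2.53323765e-04
  1.31031930e+00 -1.74012813e+00] [ 0.79179774  0.80466453 -2.43740503]
172 197
324 152
33 [216.8 246.5] [30.25 14.29 -0.18] [201.9 249.2] [231.6 243.8] [238.1 255. ]
36 [217.  246.9] [30.32 12.96 -0.19] [202.  249.7] [231.8 244.1] [238.8 254.9]
39 [217.1 247.2] [30.39 11.58 -0.2 ] [202.2 250.1] [232.  244.1] [239.6 254.8]
42 [217.3 247.5] [30.46 10.17 -0.21] [202.3 250.6] [232.2 244.3] [240.2 254.7]
45 [217.4 247.6] [30.54  8.71 -0.22] [202.5 251. ] [232.3 244.3] [240.7 254.6]
48 [217.6 247.8] [30.62  7.22 -0.23] [202.6 251.2] [232.5 244.3] [241.1 254.5]
51 [217.6 247.9] [30.7   5.7  -0.24] [202.6 251.4] [232.6 244.3] [241.3 254.4]
54 [217.7 247.9] [30.79  4.15 -0.24] [202.7 251.5] [232.7 244.2] [241.4 254.3]
57 [217.8 247.8] [30.87  3.31 -0.25] [202.7 251.5] [232.8 244.1] [241.3 254.3]
```

View pics/s11c.png

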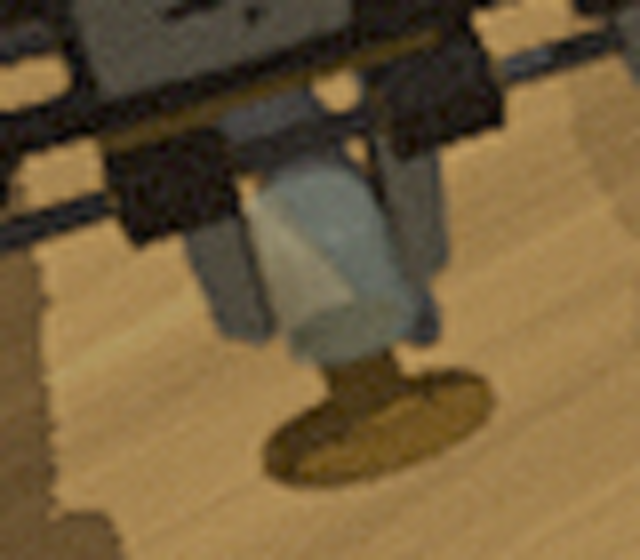

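View pics/t11.png

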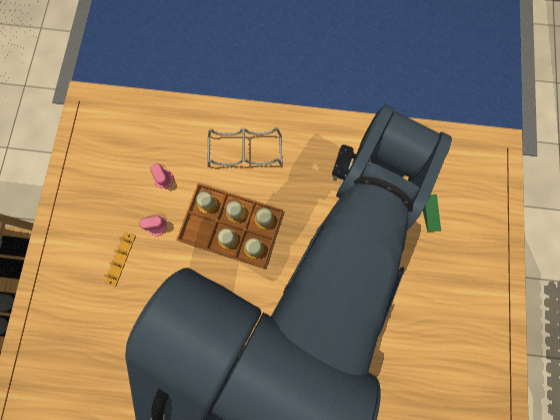

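View pics/s11.png

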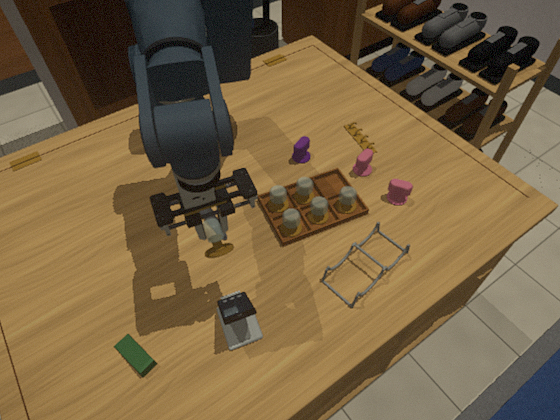

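Run:
```python
from h import *
import pickle
t,s,o=pickle.load(open('p11.pkl','rb'))
im=s['image'][236:264,198:240,::-1]; im=cv2.convertScaleAbs(im,alpha=1.5,beta=0); im=cv2.resize(im,None,fx=18,fy=18,interpolation=cv2.INTER_CUBIC); cv2.imwrite('pics/z11.png',im)
G=o['tool_pos']+[0,0,.0188]
# try overlay w/ offset fit: draw hulls
I=[]
for a in (37,41,45,49):
    c=dict(s); K=np.array(s['intrinsics']).copy(); K[0,2]+=1.9; K[1,2]+=2.6; c['intrinsics']=K
    I.append(knob_overlay(c,None,G,-.218,np.radians(a),198,212,42,52,7))
cv2.imwrite('pics/k11.png',np.vstack([np.hstack(I[:2]),np.hstack(I[2:])]))
```

```text
(no output)
```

View pics/z11.png

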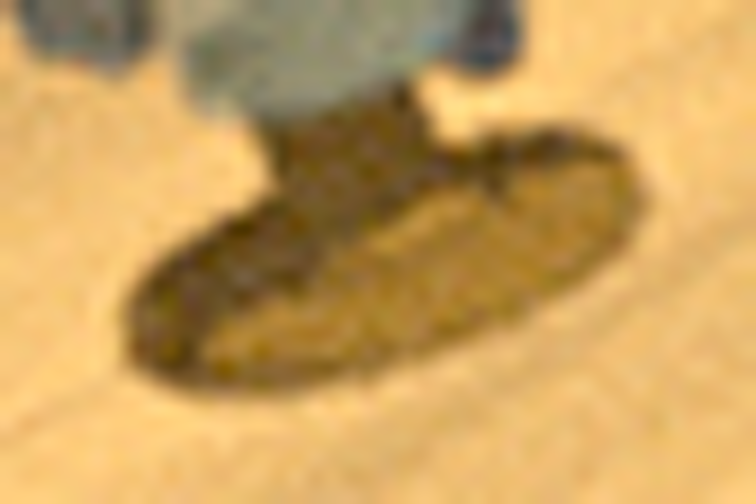

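View pics/k11.png

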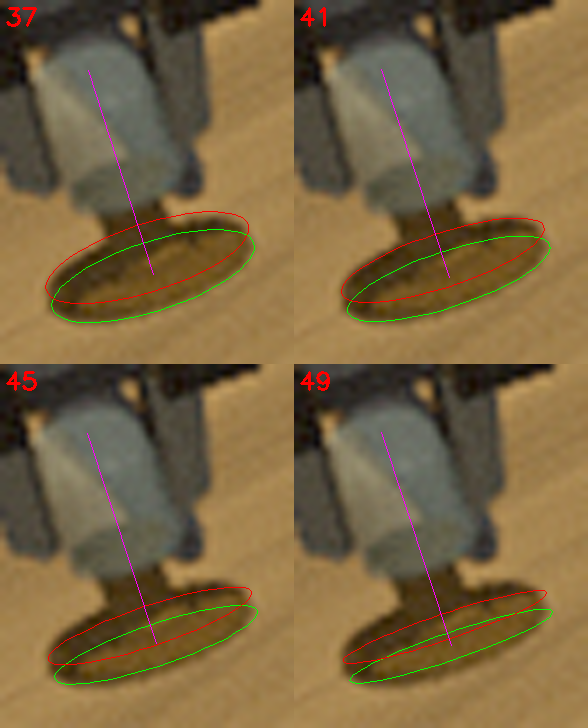

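```bash
cat >> h.py <<'E'
def plate_poly(c,G,psi,th,d=.048):
    hh=np.array([np.cos(psi),np.sin(psi),0]); sd=np.array([-np.sin(psi),np.cos(psi),0]); up=np.array([0,0,1.])
    z=-np.sin(th)*hh+np.cos(th)*up; xx=np.cos(th)*hh+np.sin(th)*up
    a=np.linspace(0,2*np.pi,120)
    f=lambda q,r:G-q*z+r*(np.cos(a)[:,None]*xx+np.sin(a)[:,None]*sd)
    hull=lambda P:cv2.convexHull(proj(c,P).astype(np.float32))[:,0]
    return hull(np.vstack([f(d,.031),f(d-.006,.031)])),hull(np.vstack([f(d-.006,.010),f(d-.032,.010)])),hull(np.vstack([f(d-.032,.030),f(d-.066,.030)]))
def fit_tilt(s,G,psi,x0,y0,w,h,thr,K=8):
    im=cv2.resize(s['image'][y0:y0+h,x0:x0+w],None,fx=K,fy=K,interpolation=cv2.INTER_CUBIC).astype(float)
    g=cv2.GaussianBlur(im[:,:,0],(0,0),3)
    m=(g<thr).astype(np.uint8)
    best=[]
    for a in np.arange(30,60,1.):
        pl,nk,hd=plate_poly(s,G,psi,np.radians(a))
        bb=(9e9,)
        for du in np.arange(-.5,4,.4):
            for dv in np.arange(0,5,.4):
                A=np.zeros_like(m);B=np.zeros_like(m)
                cv2.fillPoly(A,[((pl+[du,dv]-[x0,y0]+.5)*K).round().astype(int)],1)
                cv2.fillPoly(B,[((nk+[du,dv]-[x0,y0]+.5)*K).round().astype(int)],1)
                C=np.zeros_like(m); cv2.fillPoly(C,[((hd+[du,dv]-[x0,y0]+.5)*K).round().astype(int)],1)
                B=cv2.dilate(B,np.ones((25,25))); C=cv2.dilate(C,np.ones((15,15)))
                v=(A==1)|((B==0)&(C==0)); e=((A!=m)&v).sum()/K/K
                if e<bb[0]: bb=(e,a,du,dv)
        best.append(bb)
    return best,m
E
python3 - <<'E'
from h import *
import pickle
t,s,o=pickle.load(open('p11.pkl','rb'))
G=o['tool_pos']+[0,0,.0188]
im=s['image'][236:264,198:240]; print(im[20,0:40:4,0], im[12,4:34:3,0])
b,m=fit_tilt(s,G,-.218,196,239,44,25,118)
cv2.imwrite('pics/m11.png',m*255)
for x in sorted(b)[:8]: print(np.round(x,2))
E
```

```text
[167 172  89  86  92 104 157 152 156 156] [165 167 160  56  70  71 113 107 115 117]
[22.44 41.    1.1   2.8 ]
[23.03 40.    1.1   2.8 ]
[26.33 42.    1.1   2.8 ]
[28.94 39.    1.1   2.8 ]
[31.22 43.    1.5   2.8 ]
[35.55 38.    1.5   2.4 ]
[36.25 44.    1.5   2.8 ]
[41.5 37.   1.5  2.4]
```

View pics/m11.png

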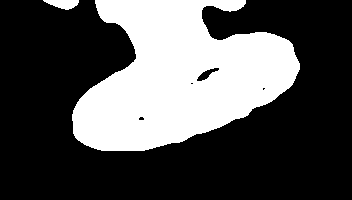

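{"fn": "play_rows", "kwargs": {
  "steps": [
    [0.25,[-0.17,0.5,0],0.03],
    [0.25,[-0.33,0.95,0],0.03]
  ]
}}

```text
t: 20.85
tool_pos: [0.5796, -0.1039, 0.2579]
orientation: [0.703, 0.072, 0.704, -0.072]
ft_force: [0.3, -0.3, -2.6]
grip_width: 0.362
```

{"fn": "play_rows", "kwargs": {
  "steps": [
    [0.25,[-0.17,0.5,0],0],
    [0.25,[-0.33,0.95,0],0]
  ]
}}

```text
t: 21.1
tool_pos: [0.5463, -0.0085, 0.2582]
orientation: [0.704, 0.072, 0.703, -0.071]
ft_force: [0.6, 0.1, -2.6]
grip_width: 0.364
```

{"fn": "play_rows", "kwargs": {
  "steps": [
    [0.25,[-0.17,0.5,-0.1],0],
    [0.25,[-0.33,0.95,-0.2],0]
  ]
}}

```text
t: 21.35
tool_pos: [0.5131, 0.0864, 0.2381]
orientation: [0.704, 0.072, 0.703, -0.071]
ft_force: [1.4, 0.7, -3.6]
grip_width: 0.361
```

{"fn": "play_rows", "kwargs": {
  "steps": [
    [0.25,[-0.17,0.5,-0.2],0],
    [0.25,[-0.33,0.95,-0.4],0]
  ]
}}

```text
t: 21.6
tool_pos: [0.48, 0.1813, 0.1979]
orientation: [0.704, 0.072, 0.703, -0.071]
ft_force: [0.4, 0.5, -2.3]
grip_width: 0.362
```

{"fn": "play_rows", "kwargs": {
  "steps": [
    [0.25,[-0.17,0.4,-0.2],0],
    [0.25,[-0.25,0.7,-0.45],0],
    [0.25,[-0.25,0.7,-0.45],0],
    [0.25,[-0.25,0.7,-0.45],0]
  ]
}}

```text
t: 22.1
tool_pos: [0.4564, 0.2491, 0.1536]
orientation: [0.704, 0.072, 0.703, -0.072]
ft_force: [0.5, -0.4, -1.4]
grip_width: 0.363
```

{"fn": "play_rows", "kwargs": {
  "steps": [
    [0.25,[0,0,-0.5],0],
    [0.25,[0,0,-0.9],0],
    [0.25,[0,0,-1.0],0],
    [0.25,[0,0,-1.0],0]
  ]
}}

```text
t: 22.6
tool_pos: [0.4571, 0.2489, 0.054]
orientation: [0.704, 0.072, 0.703, -0.072]
ft_force: [-0.2, -0.5, -2.6]
grip_width: 0.365
```

{"fn": "play_rows", "kwargs": {
  "steps": [
    [0.25,[-0.02,0.003,-0.04],0],
    [0.25,[-0.06,0.01,-0.045],0],
    [0.25,[-0.085,0.015,-0.045],0],
    [0.25,[-0.11,0.02,-0.05],0],
    [0.25,[-0.135,0.026,-0.055],0],
    [0.25,[-0.135,0.026,-0.055],0]
  ],
  "squeeze": 10
}}

```text
t: 23.35
tool_pos: [0.4431, 0.2518, 0.0478]
orientation: [0.704, 0.072, 0.703, -0.072]
ft_force: [2.4, -0.1, -1.8]
grip_width: 0.361
```

{"fn": "play_rows", "kwargs": {
  "steps": [
    [0.25,[0,0,0],0],
    [0.25,[0,0,0],0],
    [0.25,[0.0,0,0.3],0],
    [0.25,[0,0,0.7],0],
    [0.25,[0,0,1.0],0],
    [0.25,[0,0,1.0],0]
  ],
  "squeeze": 40
}}

```text
t: 24.1
tool_pos: [0.4434, 0.2519, 0.1489]
orientation: [0.704, 0.072, 0.703, -0.071]
ft_force: [0.5, -0.4, -2.5]
grip_width: 0.362
```

Run:
```python
from h import *
import pickle
s=cam('scene'); o=arm.get_obs(); pickle.dump((s,o),open('p12.pkl','wb'))
p=o['tool_pos']; print(o['t'],p); G=p+[0,0,.0188]
im=s['image'][125:162,312:348,::-1]; im=cv2.convertScaleAbs(im,alpha=1.6,beta=0); cv2.imwrite('pics/z12.png',cv2.resize(im,None,fx=16,fy=16,interpolation=cv2.INTER_CUBIC))
s0=pickle.load(open('p10.pkl','rb'))[1]
print(s0['image'][151,316:346,0], s0['image'][158,316:346,0])
```

```text
24.15 [0.44260533 0.25154454 0.14735454]
[137 134 137 138 140 145 145 142 142 143 132 100  67  71  67  66  74  99
 104 101 103 105 105 108 105 105 134 153 154 158] [140 139 139 138 150 153 145 151 151 144 147 144 140 134 145 156 166 165
 165 169 164 165 160 157 156 150 150 149 146 149]
```

View pics/z12.png

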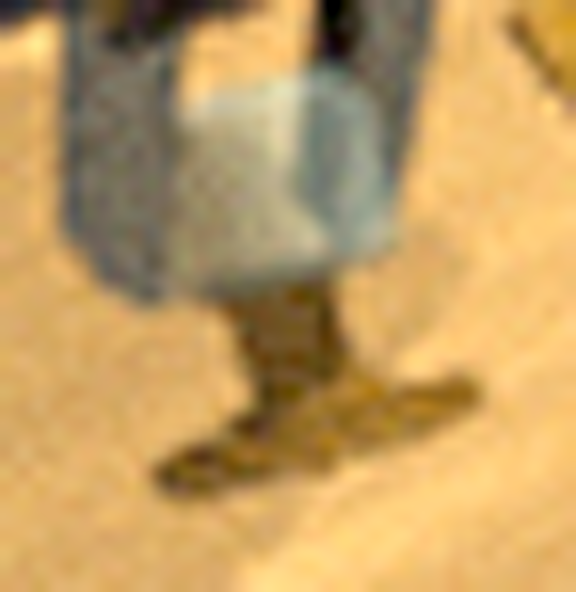

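{"fn": "play_rows", "kwargs": {
  "steps": [
    [0.25,[0.15,-0.3,0.25],0],
    [0.25,[0.34,-0.9,0.5],0],
    [0.25,[0.34,-0.9,0.5],0]
  ]
}}

```text
t: 24.52
tool_pos: [0.4775, 0.1592, 0.1971]
orientation: [0.703, 0.073, 0.704, -0.073]
ft_force: [-0.4, 1.0, -2.4]
grip_width: 0.361
```

{"fn": "play_rows", "kwargs": {
  "steps": [
    [0.25,[0.17,-0.5,0.2],0],
    [0.25,[0.34,-0.95,0.4],0]
  ]
}}

```text
t: 24.78
tool_pos: [0.5103, 0.0659, 0.2361]
orientation: [0.702, 0.072, 0.705, -0.072]
ft_force: [1.0, 0.5, -3.0]
grip_width: 0.362
```

{"fn": "play_rows", "kwargs": {
  "steps": [
    [0.25,[0.17,-0.5,0.1],-0.04],
    [0.25,[0.34,-0.95,0.2],-0.04]
  ]
}}

```text
t: 25.02
tool_pos: [0.5447, -0.0293, 0.2559]
orientation: [0.702, 0.079, 0.704, -0.079]
ft_force: [1.5, -0.6, -1.5]
grip_width: 0.36
```

{"fn": "play_rows", "kwargs": {
  "steps": [
    [0.25,[0.17,-0.5,0],0],
    [0.25,[0.34,-0.9,0],0]
  ]
}}

```text
t: 25.28
tool_pos: [0.5789, -0.1194, 0.2553]
orientation: [0.701, 0.079, 0.704, -0.079]
ft_force: [0.4, 0.7, -2.0]
grip_width: 0.362
```

{"fn": "play_rows", "kwargs": {
  "steps": [
    [0.25,[0.17,-0.4,0.02],0],
    [0.25,[0.34,-0.8,0.02],0],
    [0.25,[0.34,-0.82,0.02],0],
    [0.25,[0.34,-0.82,0.02],0]
  ]
}}

```text
t: 25.78
tool_pos: [0.6125, -0.1994, 0.2577]
orientation: [0.702, 0.079, 0.704, -0.078]
ft_force: [-0.7, -0.2, -3.0]
grip_width: 0.362
```

Run:
```python
from h import *
import pickle
t=cam('top');s=cam('scene','s13'); 
o=arm.get_obs(); pickle.dump((t,s,o),open('p13.pkl','wb'))
q=np.array(o['orientation']); M=R.from_quat(q[[1,2,3,0]]).as_matrix(); psi=np.arctan2(M[1,1],M[0,1])-np.pi/2
print(o['t'],o['tool_pos'],psi)
G=o['tool_pos']+[0,0,.0188]
for thr in(118,128):
    b,m=fit_tilt(s,G,psi,196,235,44,27,thr)
    for x in sorted(b)[:4]: print(thr,np.round(x,2))
cv2.imwrite('pics/m13.png',m*255)
s1=pickle.load(open('p11.pkl','rb'))
b,m=fit_tilt(s1[1],s1[2]['tool_pos']+[0,0,.0188],-.218,196,239,44,25,128)
for x in sorted(b)[:3]: print('prev',np.round(x,2))
x=sorted(fit_tilt(s,G,psi,196,235,44,27,125)[0])[0]
c=dict(s); K=np.array(s['intrinsics']).copy(); K[0,2]+=x[2]; K[1,2]+=x[3]; c['intrinsics']=K
cv2.imwrite('pics/k13.png',np.hstack([knob_overlay(c,None,G,psi,np.radians(x[1]),198,210,42,54,9),knob_overlay(c,None,G+9,psi,.7,198,210,42,54,9)]))
```

```text
25.875 [ 0.6127063  -0.19903875  0.25881247] -0.22273994836409616
118 [29.55 45.    1.9   2.8 ]
118 [31.67 44.    1.9   2.8 ]
118 [32.25 46.    1.9   2.8 ]
118 [36.84 47.    1.5   3.2 ]
128 [21.88 44.    1.5   3.2 ]
128 [24.41 45.    1.5   3.2 ]
128 [24.58 43.    1.5   3.2 ]
128 [29.91 46.    1.9   3.2 ]
prev [16.91 39.    1.5   2.8 ]
prev [17.53 40.    1.5   2.8 ]
prev [22.19 38.    1.5   2.8 ]
```

View pics/k13.png

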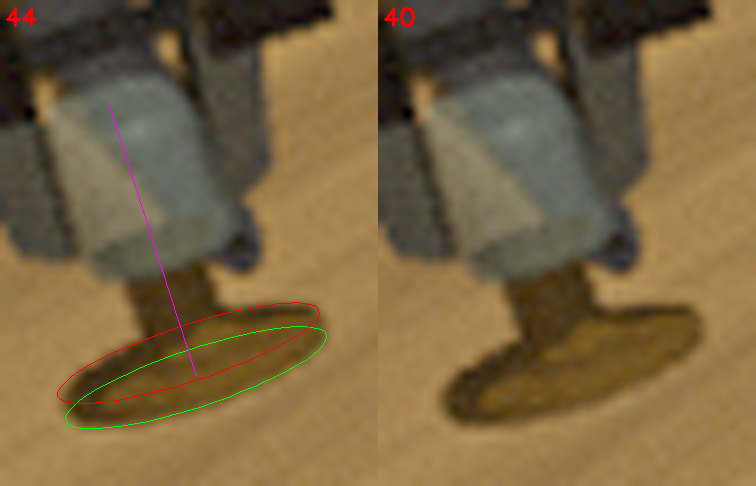

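Run:
```python
from h import *
import pickle
t,s,o=pickle.load(open('p10.pkl','rb'))
G=np.array([.449,.2503,.1495+.0188])
a=knob_overlay(t,None,G,-.204,np.radians(40),175,205,40,40,14)
cv2.imwrite('pics/kt10.png',a)
t,s,o=pickle.load(open('p13.pkl','rb')); G=np.array([.6126,-.1992,.258+.0188])
g0=plate_stats(s,G,-.222,np.radians(44))[0]
print('d+5',np.array(plate_stats(s,G,-.222,np.radians(44),.053)[0])-g0)
h=np.array([np.cos(-.222),np.sin(-.222),0]); xx=(h+[0,0,1])/2**.5
print('x+5',np.array(plate_stats(s,G+.005*xx,-.222,np.radians(44))[0])-g0)
print('bias',proj(s,G+[.0023,-.0004,0])-proj(s,G))
print('top G',proj(t,G)); x,y=(proj(t,G)[0]-[35,35]).astype(int); crop(t,'t13c',x,y,70,70,8)
```

```text
d+5 [0.7308197  2.25090027]
x+5 [0.28224182 0.40370178]
bias [[0.38253945 0.8354925 ]]
top G [[366.39643602 185.88171559]]
```

View pics/kt10.png

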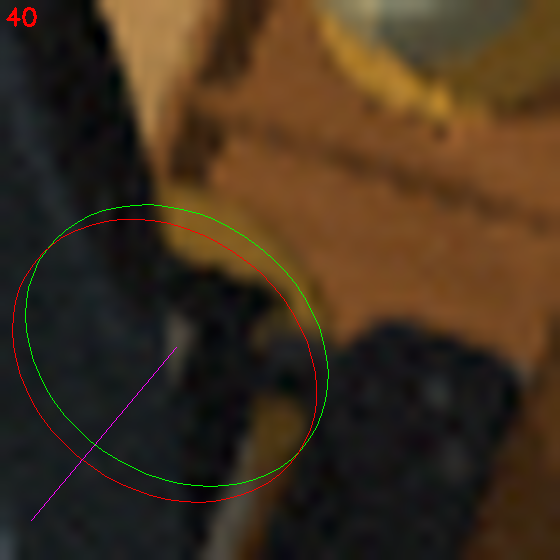

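View pics/t13c.png

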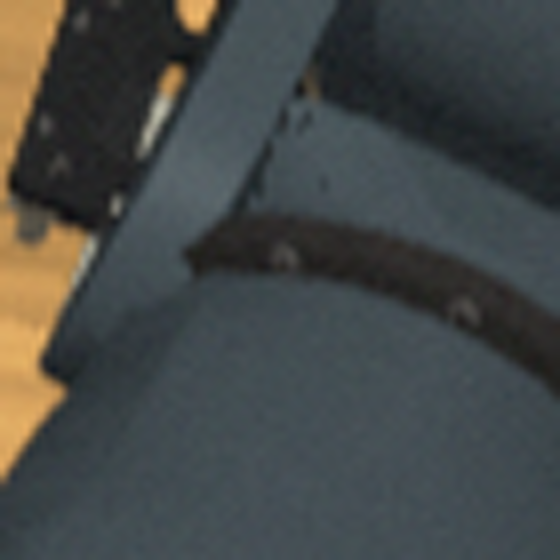

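{"fn": "play_rows", "kwargs": {
  "steps": [
    [0.25,[-0.02,-0.01,0.055],0],
    [0.25,[-0.02,-0.01,0.055],0],
    [0.25,[-0.02,-0.01,0.055],0],
    [0.25,[-0.02,-0.01,0.055],0],
    [0.25,[-0.02,-0.01,0.055],0],
    [0.25,[-0.02,-0.01,0.055],0]
  ]
}}

```text
t: 26.62
tool_pos: [0.611, -0.2014, 0.265]
orientation: [0.703, 0.079, 0.703, -0.079]
ft_force: [-0.1, 0.2, -2.4]
grip_width: 0.359
```

Run:
```python
from h import *
import pickle
s=cam('scene','s14'); o=arm.get_obs(); p=np.array([arm.get_obs()['tool_pos'] for _ in range(5)]).mean(0)
q=np.array(o['orientation']); M=R.from_quat(q[[1,2,3,0]]).as_matrix(); psi=np.arctan2(M[1,1],M[0,1])-np.pi/2
G=p+[0,0,.0188]; print(o['t'],p,psi,np.abs(o['qvel']).max())
b,m=fit_tilt(s,G,psi,196,230,44,31,125)
for x in sorted(b)[:3]: print(np.round(x,2))
th=np.radians(sorted(b)[0][1])
h=np.array([np.cos(psi),np.sin(psi),0]); Uc=G+.0365*h-np.array([0,0,.0365])
L,X,Y,Z=phone(.7497,-.2316,-.222); r=Uc-L; print('along',r@Z,'side',r@Y,'up',r@X)
# phone-relative check using scene cam: project desired plate centre w/ scene-only phone estimate vs observed hull centre
L2,X2,Y2,Z2=phone(.7534,-.2313,-.235); 
for nm,(A,B) in dict(mean=(L,Z),scene=(L2,Z2)).items(): print(nm,proj(s,A+.147*B))
bb=sorted(b)[0]; print('obs',plate_stats(s,G,psi,th)[0]+np.array(bb[2:]))
```

```text
26.675 [ 0.61098086 -0.20138663  0.2650631 ] -0.22377501023457347 0.0030146430292851602
[39.05 44.    1.9   2.8 ]
[39.22 45.    1.9   2.8 ]
[43.44 46.    1.9   2.8 ]
along 0.1504938211435049 side -0.0011361939647914834 up 0.0013405299185412084
mean [[217.54423784 249.43342136]]
scene [[219.20433634 250.38523063]]
obs [217.41560974 248.04481201]
```

View pics/s14.png

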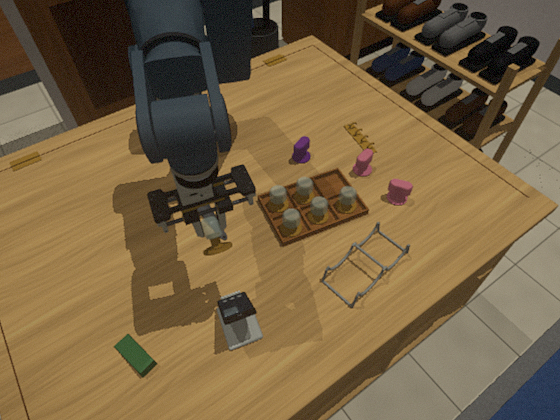

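{"fn": "play_rows", "kwargs": {
  "steps": [
    [0.25,[0.015,0.005,-0.02],0],
    [0.25,[0.015,0.005,-0.02],0],
    [0.25,[0.015,0.005,-0.02],0],
    [0.25,[0.015,0.005,-0.02],0],
    [0.25,[0.015,0.005,-0.02],0],
    [0.25,[0.015,0.005,-0.02],0]
  ]
}}

```text
t: 27.42
tool_pos: [0.6125, -0.2009, 0.2632]
orientation: [0.703, 0.079, 0.703, -0.079]
ft_force: [0.5, -0.0, -3.1]
grip_width: 0.362
```

Run:
```python
from h import *
o=arm.get_obs(); print(o['t'],o['tool_pos'],o['ft_force'],o['grip_width'])
print(arm.finish_job())
```

```text
27.425 [ 0.61250157 -0.20091309  0.26317451] [ 0.52460373 -0.03232797 -3.1387021 ] 0.3621421092563405
the job is handed in; nothing more can be done
None
```

I stood both loose round knobs in the two empty places. I then took out the clear glass oval knob and handed the job in at 27.4 s, holding it steady in front of the phone at 40 N grip. Each round knob was lowered until the wrist felt it touch the floor, then released.

- **Tilt:** The interface only turns about the vertical, so I got the 45° tilt by pressing the back plate's rim against the inside of the oval knob's own tray place, under a light grip. The first press gave about 40°, so I went back and pressed again. The camera fit before the last 2 mm nudge read 44–45°.
- **Aim:** I estimate the plate 148–153 mm from the lens and within about 2 mm of its line of sight. That comes from the reading just before a final 2 mm move toward the lens, and I took no picture after that move.
- **Checks that disagreed:** The two cameras differ by 3–5 mm in x for the lens position, so I used a value between them. Held against the phone in the scene picture alone, the plate looked about 3–5 mm too far from the lens before that last move. The top camera could not see the held knob at the end because the arm was in the way.
- **Other things:** In the last pictures the five round knobs stand in their places, and the phone and other things on the bench look undisturbed.

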